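# Find the tin with the loose ball weight and hand it over

## Task

First set the small metal dish, open side up, right down in the round recess of the wooden board, ready to catch a ball weight. Then shake the three sealed tins to find the one that rattles, which has the loose ball in it, and hold that tin out level, lid up, above the middle of the board and about a hand's breadth clear of it; a silent tin that you have tried goes back where it lay, lid up. Finish still holding the rattling tin there, and leave everything else on the table alone.

Things in the scene. Friction and masses are not known exactly. Their poses are not given: they have to be found in the camera images.
- cutting_mat: Dark cutting mat, 200 (x) by 320 (y) by 3 mm, fixed flat on the table; the tins lie side by side on it, long sides parallel, about 105 mm apart between centres. Origin: centre of its underside.
- tin_a: One of three identical sealed oblong tins, 144 (x) by 60 (y) by 37 mm high, 0.15 to 0.21 kg, lid fixed. Origin: centre of underside, z to the lid. Inside 138 by 54 by 31 mm. In one, drawn at random each time, is a loose 28 mm, 0.09 kg steel ball: it knocks, rolls to the low end if tipped over 0.2 rad and stays near it once level; the others are packed with 0.09 kg that cannot shift over 1 mm.
- tin_b: One of three identical sealed oblong tins, 144 (x) by 60 (y) by 37 mm high, 0.15 to 0.21 kg, lid fixed. Origin: centre of underside, z to the lid. Inside 138 by 54 by 31 mm. In one, drawn at random each time, is a loose 28 mm, 0.09 kg steel ball: it knocks, rolls to the low end if tipped over 0.2 rad and stays near it once level; the others are packed with 0.09 kg that cannot shift over 1 mm.
- tin_c: One of three identical sealed oblong tins, 144 (x) by 60 (y) by 37 mm high, 0.15 to 0.21 kg, lid fixed. Origin: centre of underside, z to the lid. Inside 138 by 54 by 31 mm. In one, drawn at random each time, is a loose 28 mm, 0.09 kg steel ball: it knocks, rolls to the low end if tipped over 0.2 rad and stays near it once level; the others are packed with 0.09 kg that cannot shift over 1 mm.
- dish: Small round spun-metal dish, 50 mm outer diameter, 20 mm high, wall 2.5 mm, floor 3 mm, 0.05 to 0.08 kg; stands open side up on the table. Origin: centre of its underside, z towards the open side.
- board: Pine work board, 140 mm (its x) by 260 mm (its y) by 20 mm high, fixed to the table, with a scrap of print lying on it. Origin: centre of its underside.
- board_middle (a point): Centre of the board's upper face (20 mm above the table).
- recess (a point): Centre of the floor of the round recess in the board: 54 mm across, 8 mm deep, so its floor is 12 mm above the table. It lies 80 mm from the board's middle towards the board's -y end. z up.
- tape_roll: Roll of tape lying flat, 90 mm across, 25 mm high; leave alone. Origin: centre of its underside.
- pencil_1: Pencil lying on the table, 175 mm long along its x, 7 mm thick; leave alone. Origin: underside, mid-length.
- pencil_2: Pencil lying on the table, 175 mm long along its x, 7 mm thick; leave alone. Origin: underside, mid-length.
- bone_folder: Flat white bone folder, 140 mm along its x, 20 mm wide, 5 mm thick, lying on the table; leave alone. Origin: centre of its underside.
- eraser: White eraser, 42 by 22 by 12 mm; leave alone. Origin: centre of its underside.
Not all that is in view belongs to the job. What is shaped like the dish but pink is not meant. What is shaped like the tin_c but pink is not meant.

How it is judged:
By the outcome, as a careful person would: the job done as asked, in the order asked, and still so for the second after the job is handed in, while the arm keeps its last pose, push and grip.
It also fails if it takes over 72 s, if anything falls off the work surface, if the arm or the gripper's body presses on something with over 40 N, if the wrist force passes 120 N, or if a joint passes its speed limit or range.

## Robot

A 7-joint arm with a two-finger parallel gripper is mounted at the origin on the work surface. World frame = base frame: x ahead of the robot, y to its left, z up, the work surface at z = 0. Lengths are in m, angles in degrees, forces in N, time in s.
With the tool pointing down it reaches from about 0.35 to 0.775 m from the base axis. Payload 3.1 kg.
Tool frame: the origin (TCP) lies at the very end of the fingers, on their centre line; the grasp point (between the pads) lies 19 mm behind it (arm.tcp_to_grasp is the distance from the TCP to the grasp point, in m); z points along the fingers, y is the line along which they close (so a half turn about z gives the same grasp; the last joint's range is limited). The gripper opens to 85 mm and grips with 20 to 120 N. Pads are 22 mm wide; open, the fingers measure 114 mm over their backs; the gripper's body (76 mm by 85 mm) begins 54 mm behind the grasp point. The pads swing forward as they close: fully open they stand 13 mm farther back than shut.
Start: joints at [69.402, 17.813, 0.802, 86.603, -0.252, 75.585, -1.558], TCP at [0.172, -0.522, 0.231] pointing down, gripper open.
Joint ranges: [-154.91, 154.91], [-16.99, 109.72], [-72.82, 74.43], [7.12, 147.25], [-82.49, 262.49], [11.32, 116.49], [-174.64, 174.64]. Speed limits (degrees/s): [159.86, 159.86, 180, 180, 180, 180, 180].

## Interface

Orientations are given as [roll, pitch, yaw] about the fixed x, y, z axes, in that order (R = Rz(yaw) Ry(pitch) Rx(roll)).
In Python, from cell import arm gives the robot as it stands.
- The arm moves only by the tool send_rows, never from a script. Its argument "moves" is a list of rows, each an object of numbers: "x", "y", "z": the shift along the tool's x, y, z each as a share of 0.3 m, from -1 to 1; "rx", "ry", "rz": the turn, a rotation vector about the tool's x, y, z each as a share of 90 degrees, from -1 to 1. In form: [{"x": .., "y": .., "z": .., "rx": .., "ry": .., "rz": ..}, ...]. A call has 1 to 8 rows; each row is the pose to reach, as a shift and turn from the pose commanded when the call began, along the tool's axes at that moment; what a row does not reach only later rows make up. A row lasts 1/10 s, in which the tool goes at most 50 mm and 8.59 degrees, less where a joint would pass 70% of its speed; a pose out of reach is approached as far as the arm can. A call with a number of a shift or a turn outside -1 to 1 is refused whole. A call with a gripper value outside its range is refused whole. "hand" is the opening, from 0 (shut) to 1 (fully open), set as the call begins (left out, the last holds). The fingers move at their own pace and stop on an object; "squeeze" is the grip in N (left out, the last holds). Time passes only in rows, so rows that repeat a pose let the fingers close. It gives the time, the measured TCP pose, the force, the opening and the grip force at its end, in the units of the state.
- arm.sense(): the state, without advancing time (a new reading comes with each control period).
- arm.capture(name): name is "side" or "top"; returns (picture, depth): 480x640x3 uint8, red, green, blue; 480x640 float32, m along the optical axis (not along the pixel's ray), 0 where there is no reading.
- arm.get_calibration(name): a dict with "fov_y" (degrees; the focal length in pixels is half the picture's height over the tangent of half this angle, whatever the lens; pixels are square), "cx", "cy" (the principal point, pixels), "k1" (the pictures are not rectified: a ray, as slopes to the right and down, at radius r is drawn at 1 + k1 r^2 times it, then the intrinsics apply), "R" (3x3) and "t" (3): a world point X has camera coordinates R X + t. Camera axes: x right, y down, z forward; pixel columns grow to the right and rows downward; lengths in m; the calibration is good to about 2 mm. A picture is of the moment at which its call begins. get_calibration takes no time and is no camera call.
- arm.finish_job(): hands the job in; it is judged then, once.
The state is a dict: "clock": time; "joint_pos": joint angles; "qd": joint speeds; "joint_torque": joint torques, N m; "ee_pos": TCP position; "eef_rot": TCP orientation; "wrist_force": force on the tool from outside, world axes, zero at the start; "wrist_torque": the same for the moment, N m; "finger_gap": opening from 0.0 (shut) to 1.0 (fully open); "grasp_force": force on a finger pad.
Only numpy, scipy, OpenCV 4.12 (cv2) and the standard library are available. Lean on these libraries where they do the work, as an engineer would, in place of code of your own. Each camera call takes 0.05 s, during which the arm holds its last target. There are 200 camera calls.

## Working session

There is one attempt and no reset: what is moved stays moved. The work goes in short steps, Python scripts to look and compute and a tool call to move; the robot and the scene stay as the last step left them, time stands still between calls to the robot, and variables do not carry over. Pictures are saved under pics/ and viewed, at most 10 in all, crops included, and the job is handed in when it is done.

Besides the shell and the picture viewer there is one more tool, called after "Request:" in YAML: its name, and indented under it one key for each argument. send_rows: Moves the arm, as the interface text tells. Shift numbers are shares of 0.3 m and turn numbers shares of 90 degrees, none past 1 either way. Its arguments: {"type":"object","properties":{"moves":{"type":"array","items":{"type":"object","properties":{"x":{"type":"number"},"y":{"type":"number"},"z":{"type":"number"},"rx":{"type":"number"},"ry":{"type":"number"},"rz":{"type":"number"}}}},"hand":{"type":"number"},"squeeze":{"type":"number"}},"required":["moves"]}

```bash
mkdir -p pics; ls; python3 - <<'E'
from cell import arm
import cv2,numpy as np
for n in("top","side"):
    p,d=arm.capture(n); cv2.imwrite(f"pics/{n}0.png",p[:,:,::-1]); np.save(f"pics/{n}0.npy",d)
    c=arm.get_calibration(n); print(n,c)
s=arm.sense(); print(s)
E
```

```text
pics
top {'fov_y': 49.353906800747026, 'cx': 320.86145956769315, 'cy': 248.84542083566575, 'k1': -0.10717640651265989, 'R': array([[ 0.02045598, -0.99976746, -0.00682425],
       [-0.9986774 , -0.02011069, -0.0473182 ],
       [ 0.04716996,  0.00778316, -0.99885656]]), 't': array([-0.02958202,  0.46017276,  1.0910347 ])}
side {'fov_y': 53.456610227524585, 'cx': 316.87809675534066, 'cy': 243.4976073011779, 'k1': 0.004062044962482958, 'R': array([[-0.99511045, -0.09868143,  0.0041426 ],
       [-0.07871753,  0.76706371, -0.6367235 ],
       [ 0.05965514, -0.6339363 , -0.77108108]]), 't': array([0.43866999, 0.06661802, 0.95745051])}
{'clock': 0.1, 'joint_pos': array([69.40032091, 17.85409762,  0.80306478, 86.68294407, -0.25270008,
       75.58394982, -1.55842592]), 'qd': array([-0.02396926, -0.09060063,  0.13571499, -0.21086145, -0.03998412,
        0.02346209, -0.01763137]), 'joint_torque': array([ 9.36193319e-04, -3.80855227e+01,  1.46532739e-01, -2.31241375e+01,
        1.22288981e-02,  8.05334217e-03, -3.59816113e-05]), 'ee_pos': array([ 0.17168091, -0.5218331 ,  0.23034535]), 'eef_rot': array([-1.79880876e+02,  4.83724785e-03,  1.82134404e+01]), 'wrist_force': array([-0.51982806, -0.75669835,  0.173247  ]), 'wrist_torque': array([-0.02089398, -0.02835678, -0.01563871]), 'grasp_force': 0.0, 'finger_gap': 1.001547898170718}
```

View pics/top0.png

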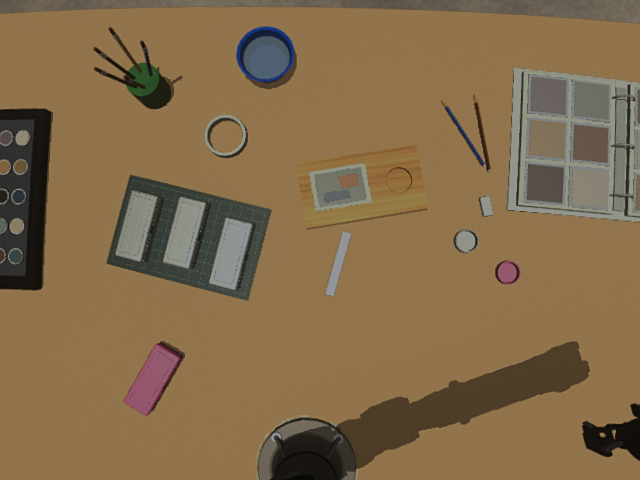

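View pics/side0.png

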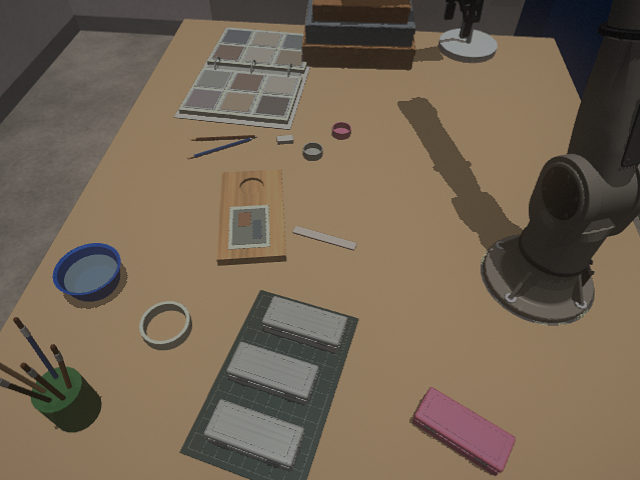

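Top view: white tins at (137,226), (186,233) and (231,254), with a pink lookalike at (154,378). There is a grey-white dish at (466,241), with a pink lookalike at (507,272), and the tape ring at (226,136) and blue bowl at (266,55) are other round things. The recess is at (399,180) in the board around (362,187). The side view agrees: dish (313,152), pink dish (341,130), recess (251,184), tins (305,320), (272,370), (254,433). I choose the grey-white dish and the white tins on the mat.

```bash
cat > h.py <<'E'
from cell import arm
import numpy as np,cv2
def ray(n,uv,z):
    c=arm.get_calibration(n); f=240/np.tan(np.radians(c["fov_y"]/2))
    K=np.array([[f,0,c["cx"]],[0,f,c["cy"]],[0,0,1.]])
    # drawn = slope*(1+k1 r^2): OpenCV radial model
    p=cv2.undistortPoints(np.float64(uv).reshape(-1,1,2),K,np.array([c["k1"],0,0,0.]),).reshape(-1,2)
    R=c["R"];o=-R.T@c["t"]; d=np.c_[p,np.ones(len(p))]@R
    return (o+d*((z-o[2])/d[:,2])[:,None])
def pix(n,X):
    c=arm.get_calibration(n); f=240/np.tan(np.radians(c["fov_y"]/2))
    K=np.array([[f,0,c["cx"]],[0,f,c["cy"]],[0,0,1.]])
    return cv2.projectPoints(np.float64(X).reshape(-1,1,3),cv2.Rodrigues(c["R"])[0],c["t"],K,np.array([c["k1"],0,0,0.]))[0].reshape(-1,2)
def rect(n,mask,seed,z):
    cs=cv2.findContours(mask,0,1)[0]
    c=max((c for c in cs if cv2.pointPolygonTest(c,seed,True)>-4),key=cv2.contourArea)
    w=ray(n,c[:,0,:],z)[:,:2]
    (x,y),(a,b),t=cv2.minAreaRect((w*1000).astype(np.float32))
    if a<b: a,b,t=b,a,t+90
    return np.round([x,y,a,b,(t+90)%180-90],1)
E
python3 - <<'E'
from h import *
for n,seeds,dish,bd,rc in(("top",[(137,226),(186,233),(231,254)],(466,241),(390,210),(399,180)),("side",[(305,320),(272,370),(254,433)],(313,152),(250,250),(251,184))):
    im=cv2.imread(f"pics/{n}0.png"); hsv=cv2.cvtColor(im,cv2.COLOR_BGR2HSV)
    print(n,[hsv[s[1],s[0]].tolist() for s in seeds+[dish,bd]])
    m=((hsv[...,1]<60)&(hsv[...,2]>105)).astype(np.uint8)*255
    for s in seeds: print("tin",rect(n,m,s,.04))
    md=((hsv[...,1]<75)).astype(np.uint8)*255
    print("dish",rect(n,md,dish,.02))
# board: pine colour vs table
    print("rows",hsv[180 if n=="top" else 200, (range(285,440,6) if n=="top" else range(205,300,5))].tolist())
t=cv2.imread("pics/top0.png");s=cv2.imread("pics/side0.png")
a=cv2.resize(t[130:290,290:530],None,fx=3,fy=3,interpolation=cv2.INTER_CUBIC)[:, :720]
cv2.imwrite("pics/crop1.png",a)
E
```

```text
top [[33, 20, 140], [41, 19, 147], [95, 10, 149], [38, 19, 148], [20, 139, 147]]
tin [500.6 367.8 140.2  56.  -13.1]
tin [488.7 264.9 140.4  56.5 -13. ]
tin [446.5 166.8 140.4  56.6 -13.1]
dish [ 484.1 -326.8   49.4   48.6  -88.9]
rows [[18, 122, 146], [17, 121, 146], [18, 123, 145], [17, 152, 148], [18, 136, 148], [37, 27, 125], [39, 28, 118], [39, 30, 118], [38, 26, 118], [14, 94, 130], [12, 120, 136], [13, 120, 134], [13, 125, 137], [35, 31, 141], [16, 157, 149], [17, 153, 148], [16, 153, 148], [16, 153, 145], [16, 154, 147], [16, 153, 148], [17, 154, 147], [15, 158, 79], [16, 153, 148], [17, 129, 146], [17, 124, 146], [17, 124, 146]]
side [[38, 8, 127], [38, 8, 133], [30, 8, 135], [30, 13, 133], [16, 112, 148]]
tin [446.4 167.4 143.4  57.  -13.1]
tin [488.1 265.1 143.1  56.4 -13. ]
tin [500.  367.8 142.2  57.2 -13.2]
dish [ 483.2 -317.8   68.3   51.9  -84.1]
rows [[17, 84, 148], [17, 90, 148], [17, 88, 148], [16, 104, 147], [15, 109, 147], [16, 112, 150], [16, 111, 140], [15, 111, 145], [16, 113, 136], [15, 111, 140], [16, 114, 148], [15, 111, 142], [16, 111, 152], [17, 105, 150], [18, 105, 151], [17, 106, 151], [17, 88, 148], [16, 87, 147], [17, 86, 149]]
```

View pics/crop1.png

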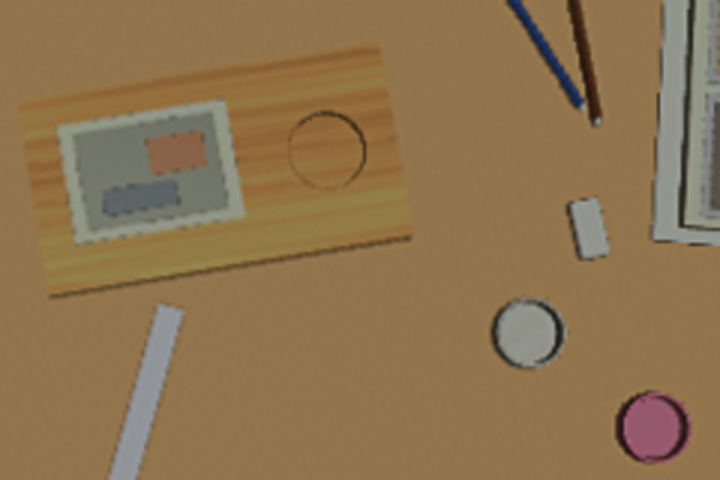

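The crop confirms the pale dish at crop (528,333), i.e. full-frame (466,241), with the pink one lower right. The recess circle is at crop (327,151), i.e. (399,180). Next I refine the recess, board and dish in both views.

```bash
python3 - <<'E'
from h import *
for n,dw,rw,bs in(("top",(445,220,487,262),(382,162,418,198),(390,212)),("side",(296,136,330,168),(228,170,274,202),(228,200))):
    im=cv2.imread(f"pics/{n}0.png"); im=cv2.GaussianBlur(im,(3,3),0) ; lab=cv2.cvtColor(im,cv2.COLOR_BGR2LAB).astype(int); hsv=cv2.cvtColor(im,cv2.COLOR_BGR2HSV)
    # dish: not table
    x0,y0,x1,y1=dw; L=lab[y0:y1,x0:x1]; t=np.median(L[[0,-1]].reshape(-1,3),0)
    m=(np.abs(L-t).sum(2)>25).astype(np.uint8)
    c=max(cv2.findContours(m,0,1)[0],key=cv2.contourArea)[:,0]+[x0,y0]
    (cx,cy),r=cv2.minEnclosingCircle((ray(n,c,.02)[:,:2]*1000).astype(np.float32)); print(n,"dish px",c.min(0),c.max(0),cx,cy,r)
    x0,y0,x1,y1=rw; V=hsv[y0:y1,x0:x1,2].astype(int); m=V<np.median(V)-(18 if n=="top" else 12)
    ys,xs=np.nonzero(m); w=(ray(n,np.c_[xs+x0,ys+y0],.02)[:,:2]*1000).astype(np.float32)
    (cx,cy),r=cv2.minEnclosingCircle(w); print("recess",len(w),cx,cy,r,xs.min()+x0,xs.max()+x0,ys.min()+y0,ys.max()+y0)
    # board by saturation
    thr=136 if n=="top" else 98
    S=cv2.GaussianBlur(hsv[...,1],(5,5),0); b=((S>thr)&(hsv[...,0]<25)).astype(np.uint8)*255
    b=cv2.morphologyEx(b,cv2.MORPH_OPEN,np.ones((3,3)))
    x0,y0,x1,y1=(285,135,440,240) if n=="top" else (205,160,295,275)
    q=np.zeros_like(b);q[y0:y1,x0:x1]=b[y0:y1,x0:x1]
    try: print("board",rect(n,q,bs,.02))
    except Exception as e: print(e)
cr=np.array([(18,103),(380,47),(411,237),(50,297)])/3+[290,130]-1/3
w=ray("top",cr,.02); print(np.round(w*1000,1),w.mean(0)); v=w[1]+w[2]-w[0]-w[3]; v/=np.linalg.norm(v); print("rec from board",w.mean(0)+.08*v, np.degrees(np.arctan2(v[1],v[0])))
print(ray("top",[(290+326.7/3,130+151/3)],.02), ray("top",[(290+528/3-.33,130+333/3-.33)],.02))
E
```

```text
top dish px [453 229] [478 252] 482.8897705078125 -324.50146484375 27.348834991455078
recess 92 612.35302734375 -183.33871459960938 27.313426971435547 389 412 166 189
board [ 546.9 -189.4  104.1   15.3  -79.3]
side dish px [302 142] [322 160] 484.31488037109375 -316.7586364746094 35.41585159301758
recess 118 611.389404296875 -184.81619262695312 28.114946365356445 239 263 177 190
board [594.7 -97.6 274.2 140.9 -79.4]
[[ 638.8   36.7   20. ]
 [ 684.6 -218.7   20. ]
 [ 549.5 -241.5   20. ]
 [ 502.    11.    20. ]] [ 0.59370745 -0.10313735  0.02      ]
rec from board [ 0.60815912 -0.18182121  0.02      ] -79.59261700091713
[[ 0.60837056 -0.18211025  0.02      ]] [[ 0.48362781 -0.32501168  0.02      ]]
```

```bash
cat >> h.py <<'E'
from scipy.spatial.transform import Rotation as Ro
def d(p,yaw,roll=180,pitch=0,frm=None):
    s=arm.sense(); R0=Ro.from_euler("xyz",s["eef_rot"],degrees=True); p0=s["ee_pos"]
    sh=R0.inv().apply(np.array(p)-p0)/.3; rv=(R0.inv()*Ro.from_euler("xyz",[roll,pitch,yaw],degrees=True)).as_rotvec()/(np.pi/2)
    print("shift",np.round(sh,3),"turn",np.round(rv,3),"rows",np.linalg.norm(sh)*6,np.linalg.norm(rv)*90/8.59)
def st():
    s=arm.sense(); print({k:np.round(s[k],3).tolist() for k in("clock","joint_pos","ee_pos","eef_rot","wrist_force","wrist_torque","finger_gap","grasp_force")})
E
python3 -c "
from h import *
d([.4837,-.327,.10],18.2);d([.4837,-.327,.010],18.2)"
```

```text
shift [ 1.191 -0.291  0.435] turn [-0.001  0.     0.   ] rows 7.805274030515649 0.013967089449856848
shift [ 1.191 -0.29   0.735] turn [-0.001  0.     0.   ] rows 8.575964560023264 0.013967089449856848
```

Request:
send_rows:
  moves:
    - {"x":0.15,"y":-0.04,"z":0.03}
    - {"x":0.3,"y":-0.08,"z":0.08}
    - {"x":0.45,"y":-0.12,"z":0.14}
    - {"x":0.6,"y":-0.16,"z":0.2}
    - {"x":0.75,"y":-0.2,"z":0.26}
    - {"x":0.9,"y":-0.24,"z":0.32}
    - {"x":1.0,"y":-0.28,"z":0.4}
    - {"x":1.0,"y":-0.29,"z":0.435}
  hand: 1

```text
$.moves[0]: bad value
```

```bash
python3 -c "
from h import *
st()
d([.4837,-.327,.010],18.2)"
```

```text
{'clock': 0.1, 'joint_pos': [69.4, 17.854, 0.803, 86.683, -0.253, 75.584, -1.558], 'ee_pos': [0.172, -0.522, 0.23], 'eef_rot': [-179.881, 0.005, 18.213], 'wrist_force': [-0.52, -0.757, 0.173], 'wrist_torque': [-0.021, -0.028, -0.016], 'finger_gap': 1.002, 'grasp_force': 0.0}
shift [ 1.191 -0.29   0.735] turn [-0.001  0.     0.   ] rows 8.575964560023264 0.013967089449856848
```

Request:
send_rows:
  moves:
    - {"x":0.15,"y":-0.04,"z":0.03,"rx":0,"ry":0,"rz":0}
    - {"x":0.3,"y":-0.08,"z":0.08,"rx":0,"ry":0,"rz":0}
    - {"x":0.45,"y":-0.12,"z":0.14,"rx":0,"ry":0,"rz":0}
    - {"x":0.6,"y":-0.16,"z":0.2,"rx":0,"ry":0,"rz":0}
    - {"x":0.75,"y":-0.2,"z":0.26,"rx":0,"ry":0,"rz":0}
    - {"x":0.9,"y":-0.24,"z":0.32,"rx":0,"ry":0,"rz":0}
    - {"x":1.0,"y":-0.28,"z":0.4,"rx":0,"ry":0,"rz":0}
    - {"x":1.0,"y":-0.29,"z":0.435,"rx":0,"ry":0,"rz":0}
  hand: 1
  squeeze: 30

```text
clock: 0.9
ee_pos: [0.4338, -0.339, 0.0981]
eef_rot: [-179.7, -0.1, 18.8]
wrist_force: [0.2, 0.7, -0.6]
finger_gap: 1.0
grasp_force: 0.0
```

```bash
python3 -c "
from h import *
st()
d([.4837,-.327,.010],18.2)"
```

```text
{'clock': 0.9, 'joint_pos': [42.554, 24.665, -8.172, 96.839, 3.614, 58.971, -37.937], 'ee_pos': [0.434, -0.339, 0.098], 'eef_rot': [-179.657, -0.126, 18.82], 'wrist_force': [0.168, 0.701, -0.599], 'wrist_torque': [0.025, 0.019, -0.009], 'finger_gap': 1.0, 'grasp_force': 0.0}
shift [0.17  0.018 0.294] turn [-0.004 -0.001  0.007] rows 2.03894551749066 0.0838085785088125
```

Request:
send_rows:
  moves:
    - {"x":0.15,"y":0,"z":0.05,"rx":0,"ry":0,"rz":0}
    - {"x":0.19,"y":0,"z":0.1,"rx":0,"ry":0,"rz":0}
    - {"x":0.19,"y":0,"z":0.12,"rx":0,"ry":0,"rz":0}
    - {"x":0.19,"y":0,"z":0.12,"rx":0,"ry":0,"rz":0}
    - {"x":0.19,"y":0,"z":0.12,"rx":0,"ry":0,"rz":0}

```text
clock: 1.4
ee_pos: [0.482, -0.3301, 0.065]
eef_rot: [180.0, 0.1, 18.1]
wrist_force: [0.4, 0.2, -0.0]
finger_gap: 1.001
grasp_force: 0.0
```

```bash
python3 -c "
from h import *
st()
d([.4837,-.327,.010],18.2)"
```

```text
{'clock': 1.4, 'joint_pos': [38.339, 30.151, -7.962, 93.391, 4.886, 56.83, -43.186], 'ee_pos': [0.482, -0.33, 0.065], 'eef_rot': [179.963, 0.098, 18.052], 'wrist_force': [0.426, 0.213, -0.015], 'wrist_torque': [0.006, -0.032, -0.002], 'finger_gap': 1.001, 'grasp_force': 0.0}
shift [ 0.009 -0.008  0.183] turn [ 0.     0.001 -0.002] rows 1.1013768939949575 0.021076178578619677
```

Request:
send_rows:
  moves:
    - {"x":0.01,"y":-0.008,"z":0.09,"rx":0,"ry":0,"rz":0}
    - {"x":0.01,"y":-0.008,"z":0.16,"rx":0,"ry":0,"rz":0}
    - {"x":0.01,"y":-0.008,"z":0.183,"rx":0,"ry":0,"rz":0}
    - {"x":0.01,"y":-0.008,"z":0.183,"rx":0,"ry":0,"rz":0}
    - {"x":0.01,"y":-0.008,"z":0.183,"rx":0,"ry":0,"rz":0}

```text
clock: 1.9
ee_pos: [0.4862, -0.3263, 0.0112]
eef_rot: [179.9, -0.1, 18.1]
wrist_force: [-0.1, -0.7, 0.0]
finger_gap: 1.002
grasp_force: 0.0
```

Request:
send_rows:
  moves:
    - {"x":0,"y":0,"z":0,"rx":0,"ry":0,"rz":0}
    - {"x":0,"y":0,"z":0,"rx":0,"ry":0,"rz":0}
    - {"x":0,"y":0,"z":0,"rx":0,"ry":0,"rz":0}
    - {"x":0,"y":0,"z":0,"rx":0,"ry":0,"rz":0}
    - {"x":0,"y":0,"z":0,"rx":0,"ry":0,"rz":0}
    - {"x":0,"y":0,"z":0,"rx":0,"ry":0,"rz":0}
    - {"x":0,"y":0,"z":0,"rx":0,"ry":0,"rz":0}
    - {"x":0,"y":0,"z":0,"rx":0,"ry":0,"rz":0}
  hand: 0.45
  squeeze: 25

```text
clock: 2.7
ee_pos: [0.4866, -0.3257, 0.0113]
eef_rot: [179.9, -0.1, 18.2]
wrist_force: [-0.6, -0.3, 6.2]
finger_gap: 0.568
grasp_force: 25.2
```

```bash
python3 -c "
from h import *
st()
d([.484,-.327,.110],18.2)"
```

```text
{'clock': 2.7, 'joint_pos': [37.577, 34.061, -7.706, 95.728, 5.619, 50.468, -44.189], 'ee_pos': [0.487, -0.326, 0.011], 'eef_rot': [179.895, -0.059, 18.204], 'wrist_force': [-0.602, -0.321, 6.248], 'wrist_torque': [-0.013, 0.205, -0.001], 'finger_gap': 0.568, 'grasp_force': 25.196}
shift [-0.009  0.002 -0.329] turn [ 0.001 -0.001  0.   ] rows 1.974376560305064 0.014078374715413242
```

Request:
send_rows:
  moves:
    - {"x":0,"y":0,"z":-0.05,"rx":0,"ry":0,"rz":0}
    - {"x":0,"y":0,"z":-0.15,"rx":0,"ry":0,"rz":0}
    - {"x":0,"y":0,"z":-0.25,"rx":0,"ry":0,"rz":0}
    - {"x":0,"y":0,"z":-0.33,"rx":0,"ry":0,"rz":0}
    - {"x":0,"y":0,"z":-0.33,"rx":0,"ry":0,"rz":0}
    - {"x":0,"y":0,"z":-0.33,"rx":0,"ry":0,"rz":0}

```text
clock: 3.3
ee_pos: [0.4859, -0.325, 0.1089]
eef_rot: [180.0, -0.0, 18.2]
wrist_force: [-0.9, -0.0, -1.4]
finger_gap: 0.567
grasp_force: 26.0
```

```bash
python3 -c "
from h import *
st()
p,_=arm.capture('side'); q,_=arm.capture('top'); g=np.array(arm.sense()['ee_pos'])
o=[]
for n,i in(('side',p),('top',q)):
    u,v=pix(n,[g])[0].astype(int); print(n,u,v); u=min(max(u,50),590);v=min(max(v,50),430)
    o.append(cv2.resize(i[v-50:v+50,u-50:u+50,::-1],(400,400),interpolation=cv2.INTER_CUBIC))
cv2.imwrite('pics/g1.png',np.hstack(o))
d([.6095,-.1825,.110],18.2)"
```

```text
{'clock': 3.3, 'joint_pos': [38.072, 27.447, -8.376, 90.791, 4.363, 62.053, -43.198], 'ee_pos': [0.486, -0.325, 0.109], 'eef_rot': [179.976, -0.016, 18.22], 'wrist_force': [-0.917, -0.033, -1.406], 'wrist_torque': [0.018, 0.053, -0.026], 'finger_gap': 0.567, 'grasp_force': 26.05}
side 312 119
top 477 237
shift [ 0.543 -0.319 -0.01 ] turn [-0.002  0.001  0.   ] rows 3.7779644787596984 0.02243979167774852
```

View pics/g1.png

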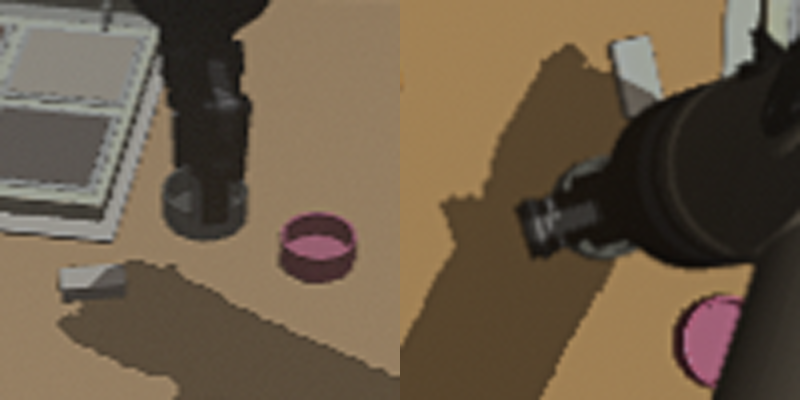

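The side crop shows the dish held level between the fingers (crop 205,205), and the pink dish untouched. Next I carry it over the recess.

Request:
send_rows:
  moves:
    - {"x":0.12,"y":-0.07,"z":0,"rx":0,"ry":0,"rz":0}
    - {"x":0.25,"y":-0.14,"z":0,"rx":0,"ry":0,"rz":0}
    - {"x":0.38,"y":-0.22,"z":0.03,"rx":0,"ry":0,"rz":0}
    - {"x":0.5,"y":-0.29,"z":0.07,"rx":0,"ry":0,"rz":0}
    - {"x":0.553,"y":-0.319,"z":0.12,"rx":0,"ry":0,"rz":0}
    - {"x":0.553,"y":-0.319,"z":0.16,"rx":0,"ry":0,"rz":0}
    - {"x":0.553,"y":-0.319,"z":0.16,"rx":0,"ry":0,"rz":0}
    - {"x":0.553,"y":-0.319,"z":0.16,"rx":0,"ry":0,"rz":0}

```text
clock: 4.2
ee_pos: [0.6115, -0.1854, 0.0598]
eef_rot: [180.0, 0.2, 18.0]
wrist_force: [-0.4, -0.4, -0.1]
finger_gap: 0.573
grasp_force: 26.1
```

```bash
python3 -c "
from h import *
st()
p,_=arm.capture('side'); g=np.array(arm.sense()['ee_pos'])
print(pix('side',[g,[.6095,-.1825,.02]]))
i=p[120:220,190:310,::-1]
cv2.imwrite('pics/g2.png',cv2.resize(i,None,fx=6,fy=6,interpolation=cv2.INTER_CUBIC))
b=g-[.0029,.0009,.0]; th=np.linspace(0,6.28,9)
print(pix('side',[b+[.025,0,.009],b-[.025,0,-.009],b+[.025,0,-.011],b-[.025,0,.011]]))
d([.6124,-.1816,.0235],18.2)"
```

```text
{'clock': 4.2, 'joint_pos': [21.478, 36.333, -9.624, 83.75, 6.693, 60.633, -61.609], 'ee_pos': [0.611, -0.185, 0.06], 'eef_rot': [179.961, 0.214, 18.002], 'wrist_force': [-0.412, -0.361, -0.128], 'wrist_torque': [-0.05, 0.039, 0.03], 'finger_gap': 0.573, 'grasp_force': 26.058}
[[248.81721903 170.70178759]
 [251.63226442 185.08043807]]
[[238.65358583 166.68094766]
 [260.88243728 168.24405252]
 [239.74054957 173.43091907]
 [261.65211339 174.98982867]]
shift [ 0.005 -0.012  0.124] turn [ 0.001  0.001 -0.002] rows 0.7499967999375942 0.02959984025796087
```

View pics/g2.png

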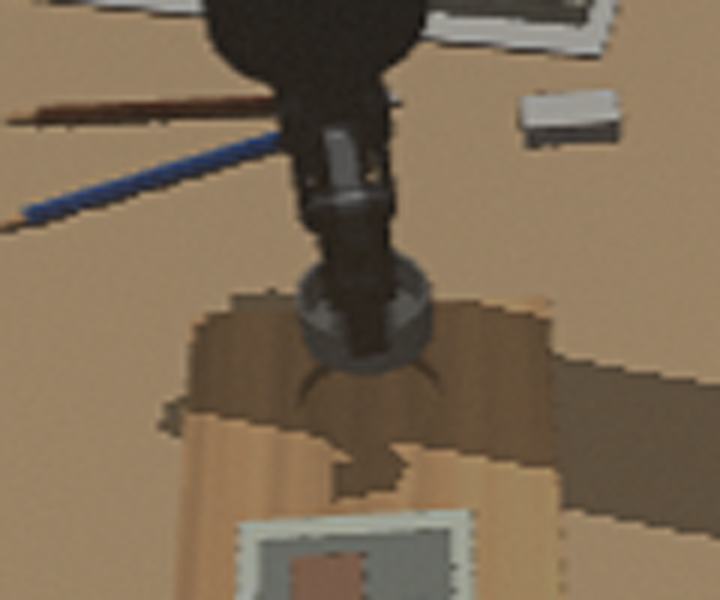

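Crop g2 shows the dish rim spanning crop x 296–433 and the recess arcs spanning 298–440. The dish therefore has to shift about 3 mm in +x, and about 3 mm in +y by the other estimates.

```bash
python3 -c "
from h import *
d([.614,-.1821,.0235],18.2)"
```

```text
shift [ 0.009 -0.009  0.124] turn [ 0.001  0.001 -0.002] rows 0.7498342346709986 0.02959984025796087
```

Request:
send_rows:
  moves:
    - {"x":0.009,"y":-0.009,"z":0.04,"rx":0,"ry":0,"rz":0}
    - {"x":0.009,"y":-0.009,"z":0.08,"rx":0,"ry":0,"rz":0}
    - {"x":0.009,"y":-0.009,"z":0.095,"rx":0,"ry":0,"rz":0}
    - {"x":0.009,"y":-0.009,"z":0.105,"rx":0,"ry":0,"rz":0}
    - {"x":0.009,"y":-0.009,"z":0.115,"rx":0,"ry":0,"rz":0}
    - {"x":0.009,"y":-0.009,"z":0.115,"rx":0,"ry":0,"rz":0}

```text
clock: 4.85
ee_pos: [0.6137, -0.1799, 0.0264]
eef_rot: [-180.0, 0.2, 18.2]
wrist_force: [-4.6, -0.3, 4.2]
finger_gap: 0.57
grasp_force: 26.4
```

Request:
send_rows:
  moves:
    - {"x":-0.006,"y":0,"z":0.002,"rx":0,"ry":0,"rz":0}
    - {"x":-0.006,"y":0.002,"z":0.008,"rx":0,"ry":0,"rz":0}
    - {"x":-0.006,"y":0.002,"z":0.012,"rx":0,"ry":0,"rz":0}
    - {"x":-0.006,"y":0.002,"z":0.012,"rx":0,"ry":0,"rz":0}

```text
clock: 5.25
ee_pos: [0.6143, -0.1805, 0.0234]
eef_rot: [179.9, -0.1, 18.2]
wrist_force: [-2.7, -0.4, 4.7]
finger_gap: 0.57
grasp_force: 26.6
```

Request:
send_rows:
  moves:
    - {"x":0,"y":0,"z":0,"rx":0,"ry":0,"rz":0}
    - {"x":0,"y":0,"z":0,"rx":0,"ry":0,"rz":0}
    - {"x":0,"y":0,"z":-0.01,"rx":0,"ry":0,"rz":0}
    - {"x":0,"y":0,"z":-0.03,"rx":0,"ry":0,"rz":0}
    - {"x":0,"y":0,"z":-0.15,"rx":0,"ry":0,"rz":0}
    - {"x":0,"y":0,"z":-0.3,"rx":0,"ry":0,"rz":0}
    - {"x":0,"y":0,"z":-0.4,"rx":0,"ry":0,"rz":0}
  hand: 1

```text
clock: 5.95
ee_pos: [0.6155, -0.18, 0.1466]
eef_rot: [179.9, -0.3, 18.2]
wrist_force: [0.7, 0.0, 0.5]
finger_gap: 1.0
grasp_force: 0.0
```

```bash
python3 -c "
from h import *
st()
d([.4465,.167,.14],-13)
d([.4465,.167,.14],167)"
```

```text
{'clock': 5.95, 'joint_pos': [21.345, 31.828, -10.28, 78.26, 5.729, 70.129, -61.114], 'ee_pos': [0.615, -0.18, 0.147], 'eef_rot': [179.864, -0.254, 18.227], 'wrist_force': [0.716, 0.003, 0.457], 'wrist_torque': [-0.001, -0.069, -0.003], 'finger_gap': 1.0, 'grasp_force': 0.0}
shift [-0.173 -1.275  0.018] turn [ 0.001 -0.003  0.347] rows 7.720265373989976 3.6353704309776464
shift [-0.173 -1.275  0.018] turn [ 4.000e-03  1.000e-03 -1.653e+00] rows 7.720265373989976 17.319390723361916
```

Request:
send_rows:
  moves:
    - {"x":-0.02,"y":-0.15,"z":0,"rx":0,"ry":0,"rz":0.05}
    - {"x":-0.04,"y":-0.3,"z":0,"rx":0,"ry":0,"rz":0.1}
    - {"x":-0.06,"y":-0.45,"z":0,"rx":0,"ry":0,"rz":0.15}
    - {"x":-0.08,"y":-0.6,"z":0,"rx":0,"ry":0,"rz":0.2}
    - {"x":-0.1,"y":-0.75,"z":0,"rx":0,"ry":0,"rz":0.25}
    - {"x":-0.12,"y":-0.88,"z":0,"rx":0,"ry":0,"rz":0.3}
    - {"x":-0.15,"y":-0.98,"z":0,"rx":0,"ry":0,"rz":0.34}
    - {"x":-0.17,"y":-1.0,"z":0,"rx":0,"ry":0,"rz":0.347}

```text
clock: 6.75
ee_pos: [0.4697, 0.0942, 0.1435]
eef_rot: [-179.8, 0.0, -12.6]
wrist_force: [-0.1, 0.3, 0.2]
finger_gap: 1.002
grasp_force: 0.0
```

```bash
python3 -c "
from h import *
st()
o=[]
for n in('top','side'):
    p,_=arm.capture(n)
    u,v=pix(n,[[.609,-.182,.02]])[0].astype(int)
    o.append(cv2.resize(p[v-30:v+30,u-30:u+30,::-1],(400,400),interpolation=cv2.INTER_CUBIC))
cv2.imwrite('pics/dish.png',np.hstack(o))
d([.4465,.167,.14],-13)
d([.4465,.167,.012],-13)"
```

```text
{'clock': 6.75, 'joint_pos': [-3.449, 14.207, -11.683, 104.698, 3.084, 61.352, -118.854], 'ee_pos': [0.47, 0.094, 0.144], 'eef_rot': [-179.846, 0.012, -12.594], 'wrist_force': [-0.053, 0.302, 0.175], 'wrist_torque': [0.067, -0.008, -0.025], 'finger_gap': 1.002, 'grasp_force': 0.0}
shift [-0.137 -0.232  0.011] turn [-0.    -0.     0.002] rows 1.6179005043158856 0.02279275085715607
shift [-0.137 -0.232  0.438] turn [-0.    -0.     0.002] rows 3.0843041844323498 0.02279275085715607
```

View pics/dish.png

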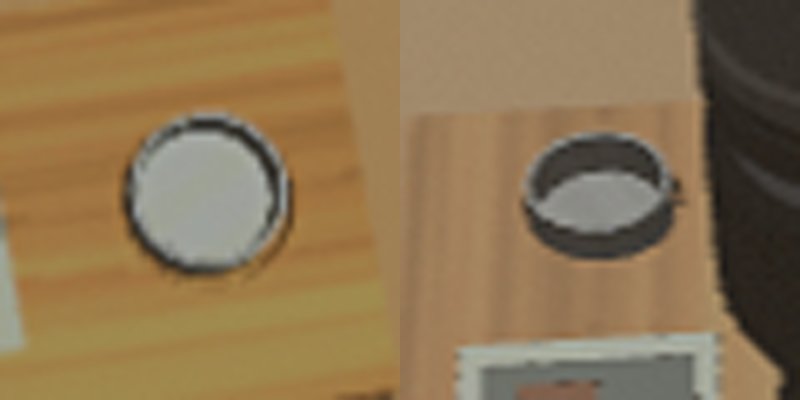

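Both crops show the dish level in the recess, open side up, with only the recess edge visible around it (crop 205,195). Next is the nearest tin.

Request:
send_rows:
  moves:
    - {"x":-0.06,"y":-0.12,"z":0,"rx":0,"ry":0,"rz":0}
    - {"x":-0.137,"y":-0.232,"z":0.05,"rx":0,"ry":0,"rz":0.002}
    - {"x":-0.137,"y":-0.232,"z":0.15,"rx":0,"ry":0,"rz":0.002}
    - {"x":-0.137,"y":-0.232,"z":0.2,"rx":0,"ry":0,"rz":0.002}
    - {"x":-0.137,"y":-0.232,"z":0.2,"rx":0,"ry":0,"rz":0.002}
    - {"x":-0.137,"y":-0.232,"z":0.2,"rx":0,"ry":0,"rz":0.002}

```text
clock: 7.45
ee_pos: [0.4486, 0.1646, 0.0831]
eef_rot: [180.0, -0.0, -13.4]
wrist_force: [1.8, -0.2, -0.1]
finger_gap: 1.004
grasp_force: 0.0
```

```bash
python3 -c "
from h import *
st()
d([.4465,.167,.010],-13.1)"
```

```text
{'clock': 7.45, 'joint_pos': [-10.851, 18.463, -13.823, 108.986, 5.476, 53.145, -130.629], 'ee_pos': [0.449, 0.165, 0.083], 'eef_rot': [179.988, -0.049, -13.352], 'wrist_force': [1.84, -0.213, -0.082], 'wrist_torque': [-0.008, -0.023, 0.044], 'finger_gap': 1.004, 'grasp_force': 0.0}
shift [-0.009 -0.006  0.243] turn [ 0.    -0.001 -0.003] rows 1.4624114904822112 0.029940647811685105
```

Request:
send_rows:
  moves:
    - {"x":-0.009,"y":-0.006,"z":0.1,"rx":0,"ry":0,"rz":0}
    - {"x":-0.009,"y":-0.006,"z":0.2,"rx":0,"ry":0,"rz":0}
    - {"x":-0.009,"y":-0.006,"z":0.24,"rx":0,"ry":0,"rz":0}
    - {"x":-0.009,"y":-0.006,"z":0.24,"rx":0,"ry":0,"rz":0}
    - {"x":-0.009,"y":-0.006,"z":0.24,"rx":0,"ry":0,"rz":0}

```text
clock: 7.95
ee_pos: [0.4465, 0.1686, 0.012]
eef_rot: [-179.9, -0.1, -13.2]
wrist_force: [-0.2, -0.3, 0.3]
finger_gap: 0.998
grasp_force: 0.0
```

Request:
send_rows:
  moves:
    - {"x":0,"y":0,"z":0,"rx":0,"ry":0,"rz":0}
    - {"x":0,"y":0,"z":0,"rx":0,"ry":0,"rz":0}
    - {"x":0,"y":0,"z":0,"rx":0,"ry":0,"rz":0}
    - {"x":0,"y":0,"z":0,"rx":0,"ry":0,"rz":0}
    - {"x":0,"y":0,"z":0,"rx":0,"ry":0,"rz":0}
    - {"x":0,"y":0,"z":0,"rx":0,"ry":0,"rz":0}
  hand: 0.5
  squeeze: 60

```text
clock: 8.55
ee_pos: [0.4465, 0.1687, 0.0125]
eef_rot: [-179.9, -0.2, -13.2]
wrist_force: [-0.3, -0.6, 4.4]
finger_gap: 0.695
grasp_force: 65.8
```

Request:
send_rows:
  moves:
    - {"x":0,"y":0,"z":-0.03,"rx":0,"ry":0,"rz":0}
    - {"x":0,"y":0,"z":-0.15,"rx":0,"ry":0,"rz":0}
    - {"x":0,"y":0,"z":-0.3,"rx":0,"ry":0,"rz":0}
    - {"x":0,"y":0,"z":-0.4,"rx":0,"ry":0,"rz":0}
    - {"x":0,"y":0,"z":-0.4,"rx":0,"ry":0,"rz":0}
    - {"x":0,"y":0,"z":-0.4,"rx":0,"ry":0,"rz":0}
    - {"x":0,"y":0,"z":-0.4,"rx":0,"ry":0,"rz":0}

```text
clock: 9.25
ee_pos: [0.4436, 0.1679, 0.1295]
eef_rot: [179.9, 0.2, -13.2]
wrist_force: [0.3, 0.7, -2.2]
finger_gap: 0.689
grasp_force: 65.4
```

```bash
python3 -c "
from h import *
st()"
```

```text
{'clock': 9.25, 'joint_pos': [-10.572, 14.934, -14.549, 106.143, 4.292, 59.637, -130.029], 'ee_pos': [0.444, 0.168, 0.13], 'eef_rot': [179.894, 0.152, -13.195], 'wrist_force': [0.304, 0.662, -2.163], 'wrist_torque': [0.014, 0.017, -0.003], 'finger_gap': 0.689, 'grasp_force': 65.447}
```

Request:
send_rows:
  moves:
    - {"x":0,"y":0,"z":0,"rx":0,"ry":0.09,"rz":0}
    - {"x":0,"y":0,"z":0,"rx":0,"ry":0.18,"rz":0}
    - {"x":0,"y":0,"z":0,"rx":0,"ry":0.27,"rz":0}
    - {"x":0,"y":0,"z":0,"rx":0,"ry":0.27,"rz":0}
    - {"x":0,"y":0,"z":0,"rx":0,"ry":0.27,"rz":0}
    - {"x":0,"y":0,"z":0,"rx":0,"ry":0.27,"rz":0}
    - {"x":0,"y":0,"z":0,"rx":0,"ry":0.27,"rz":0}
    - {"x":0,"y":0,"z":0,"rx":0,"ry":0.27,"rz":0}

```text
clock: 10.05
ee_pos: [0.4458, 0.1681, 0.1308]
eef_rot: [-180.0, -24.3, -13.3]
wrist_force: [-0.1, 0.2, -1.4]
finger_gap: 0.693
grasp_force: 65.8
```

Request:
send_rows:
  moves:
    - {"x":0,"y":0,"z":0,"rx":0,"ry":-0.09,"rz":0}
    - {"x":0,"y":0,"z":0,"rx":0,"ry":-0.18,"rz":0}
    - {"x":0,"y":0,"z":0,"rx":0,"ry":-0.27,"rz":0}
    - {"x":0,"y":0,"z":0,"rx":0,"ry":-0.27,"rz":0}
    - {"x":0,"y":0,"z":0,"rx":0,"ry":-0.27,"rz":0}
    - {"x":0,"y":0,"z":0,"rx":0,"ry":-0.27,"rz":0}
    - {"x":0,"y":0,"z":0,"rx":0,"ry":-0.27,"rz":0}

```text
clock: 10.75
ee_pos: [0.4435, 0.1691, 0.1306]
eef_rot: [180.0, 0.0, -13.1]
wrist_force: [-0.6, -0.0, -1.4]
finger_gap: 0.692
grasp_force: 65.8
```

```bash
cat > tq.py <<'E'
from h import *
a=[]
for i in range(4):
    arm.capture("side"); s=arm.sense(); R=Ro.from_euler("xyz",s["eef_rot"],degrees=True).inv()
    a.append(np.r_[R.apply(s["wrist_torque"]),R.apply(s["wrist_force"])])
print("tool torque,force",np.round(np.mean(a,0),3),np.round(np.std(a,0),3)); st()
E
python3 tq.py
```

```text
tool torque,force [ 0.023  0.    -0.013  0.219  0.012  1.498] [0.011 0.035 0.041 0.724 0.511 0.464]
{'clock': 10.95, 'joint_pos': [-12.241, 14.67, -12.661, 106.131, 3.714, 59.575, -129.488], 'ee_pos': [0.444, 0.169, 0.131], 'eef_rot': [179.996, -0.027, -13.105], 'wrist_force': [-0.496, 0.225, -1.091], 'wrist_torque': [0.005, -0.045, 0.023], 'finger_gap': 0.688, 'grasp_force': 65.783}
```

Request:
send_rows:
  moves:
    - {"x":0,"y":0,"z":0,"rx":0,"ry":-0.09,"rz":0}
    - {"x":0,"y":0,"z":0,"rx":0,"ry":-0.18,"rz":0}
    - {"x":0,"y":0,"z":0,"rx":0,"ry":-0.27,"rz":0}
    - {"x":0,"y":0,"z":0,"rx":0,"ry":-0.27,"rz":0}
    - {"x":0,"y":0,"z":0,"rx":0,"ry":-0.27,"rz":0}
    - {"x":0,"y":0,"z":0,"rx":0,"ry":-0.27,"rz":0}
    - {"x":0,"y":0,"z":0,"rx":0,"ry":-0.27,"rz":0}
    - {"x":0,"y":0,"z":0,"rx":0,"ry":-0.27,"rz":0}

```text
clock: 11.75
ee_pos: [0.4445, 0.1692, 0.1322]
eef_rot: [-179.9, 24.1, -13.1]
wrist_force: [-0.4, 0.1, -1.3]
finger_gap: 0.689
grasp_force: 65.9
```

Request:
send_rows:
  moves:
    - {"x":0,"y":0,"z":0,"rx":0,"ry":0.09,"rz":0}
    - {"x":0,"y":0,"z":0,"rx":0,"ry":0.18,"rz":0}
    - {"x":0,"y":0,"z":0,"rx":0,"ry":0.27,"rz":0}
    - {"x":0,"y":0,"z":0,"rx":0,"ry":0.27,"rz":0}
    - {"x":0,"y":0,"z":0,"rx":0,"ry":0.27,"rz":0}
    - {"x":0,"y":0,"z":0,"rx":0,"ry":0.27,"rz":0}
    - {"x":0,"y":0,"z":0,"rx":0,"ry":0.27,"rz":0}

```text
clock: 12.45
ee_pos: [0.4466, 0.168, 0.1311]
eef_rot: [-180.0, -0.0, -13.3]
wrist_force: [0.4, 0.3, -2.6]
finger_gap: 0.693
grasp_force: 66.4
```

```bash
python3 tq.py; python3 -c "
from h import *
d([.4465,.1686,.0135],-13.2)"
```

```text
tool torque,force [0.041 0.008 0.004 0.107 0.51  1.74 ] [0.034 0.035 0.027 0.393 0.571 0.181]
{'clock': 12.65, 'joint_pos': [-12.8, 14.789, -11.807, 105.999, 3.453, 59.59, -129.245], 'ee_pos': [0.446, 0.168, 0.131], 'eef_rot': [179.993, 0.035, -13.267], 'wrist_force': [-0.334, -1.065, -1.812], 'wrist_torque': [0.028, -0.031, -0.025], 'finger_gap': 0.688, 'grasp_force': 66.379}
shift [ 0.003 -0.002  0.39 ] turn [ 0.     0.    -0.001] rows 2.3405214426767946 0.008897771053713659
```

Tin C shows no torque shift between the two tips (about 0.10 N m expected with the ball), so it is silent. I put it back.

Request:
send_rows:
  moves:
    - {"x":0.003,"y":-0.002,"z":0.12,"rx":0,"ry":0,"rz":0}
    - {"x":0.003,"y":-0.002,"z":0.25,"rx":0,"ry":0,"rz":0}
    - {"x":0.003,"y":-0.002,"z":0.34,"rx":0,"ry":0,"rz":0}
    - {"x":0.003,"y":-0.002,"z":0.37,"rx":0,"ry":0,"rz":0}
    - {"x":0.003,"y":-0.002,"z":0.385,"rx":0,"ry":0,"rz":0}
    - {"x":0.003,"y":-0.002,"z":0.393,"rx":0,"ry":0,"rz":0}
    - {"x":0.003,"y":-0.002,"z":0.393,"rx":0,"ry":0,"rz":0}
    - {"x":0.003,"y":-0.002,"z":0.393,"rx":0,"ry":0,"rz":0}

```text
clock: 13.45
ee_pos: [0.4472, 0.1693, 0.0141]
eef_rot: [-179.9, -0.1, -13.2]
wrist_force: [0.8, -0.2, -1.0]
finger_gap: 0.688
grasp_force: 66.6
```

Request:
send_rows:
  moves:
    - {"x":0,"y":0,"z":0.005,"rx":0,"ry":0,"rz":0}
    - {"x":0,"y":0,"z":0.007,"rx":0,"ry":0,"rz":0}
    - {"x":0,"y":0,"z":0.007,"rx":0,"ry":0,"rz":0}

```text
clock: 13.75
ee_pos: [0.4471, 0.1693, 0.0125]
eef_rot: [-179.9, -0.1, -13.2]
wrist_force: [-1.2, 0.2, 6.4]
finger_gap: 0.691
grasp_force: 67.8
```

Request:
send_rows:
  moves:
    - {"x":0,"y":0,"z":0,"rx":0,"ry":0,"rz":0}
    - {"x":0,"y":0,"z":0,"rx":0,"ry":0,"rz":0}
    - {"x":0,"y":0,"z":0,"rx":0,"ry":0,"rz":0}
    - {"x":0,"y":0,"z":0,"rx":0,"ry":0,"rz":0}
    - {"x":0,"y":0,"z":-0.08,"rx":0,"ry":0,"rz":0}
    - {"x":0,"y":0,"z":-0.22,"rx":0,"ry":0,"rz":0}
    - {"x":0,"y":0,"z":-0.25,"rx":0,"ry":0,"rz":0}
    - {"x":0,"y":0,"z":-0.25,"rx":0,"ry":0,"rz":0}
  hand: 1

```text
clock: 14.55
ee_pos: [0.4477, 0.1695, 0.0875]
eef_rot: [-179.9, -0.2, -13.2]
wrist_force: [-0.6, 0.6, -0.7]
finger_gap: 0.998
grasp_force: 0.0
```

```bash
python3 -c "
from h import *
st()
d([.4885,.265,.085],-13.1)"
```

```text
{'clock': 14.55, 'joint_pos': [-13.112, 17.878, -11.725, 108.878, 4.485, 53.409, -130.15], 'ee_pos': [0.448, 0.17, 0.088], 'eef_rot': [-179.855, -0.227, -13.204], 'wrist_force': [-0.575, 0.583, -0.673], 'wrist_torque': [-0.012, 0.05, -0.03], 'finger_gap': 0.998, 'grasp_force': 0.0}
shift [ 0.06  -0.341  0.01 ] turn [-0.002 -0.003 -0.001] rows 2.0777433788514483 0.03361839246906072
```

Request:
send_rows:
  moves:
    - {"x":0.02,"y":-0.12,"z":0,"rx":0,"ry":0,"rz":0}
    - {"x":0.04,"y":-0.25,"z":0,"rx":0,"ry":0,"rz":0}
    - {"x":0.06,"y":-0.34,"z":0,"rx":-0.002,"ry":-0.003,"rz":0}
    - {"x":0.06,"y":-0.34,"z":0.02,"rx":-0.002,"ry":-0.003,"rz":0}
    - {"x":0.06,"y":-0.34,"z":0.04,"rx":-0.002,"ry":-0.003,"rz":0}
    - {"x":0.06,"y":-0.34,"z":0.04,"rx":-0.002,"ry":-0.003,"rz":0}

```text
clock: 15.15
ee_pos: [0.4849, 0.2614, 0.0711]
eef_rot: [179.5, 0.5, -13.3]
wrist_force: [-1.1, 0.3, -0.1]
finger_gap: 1.002
grasp_force: 0.0
```

```bash
python3 -c "
from h import *
st()
d([.4885,.265,.011],-13.1)"
```

```text
{'clock': 15.15, 'joint_pos': [-20.965, 27.127, -12.315, 97.766, 6.67, 56.513, -138.988], 'ee_pos': [0.485, 0.261, 0.071], 'eef_rot': [179.528, 0.498, -13.271], 'wrist_force': [-1.09, 0.318, -0.092], 'wrist_torque': [-0.057, 0.017, 0.019], 'finger_gap': 1.002, 'grasp_force': 0.0}
shift [ 0.011 -0.016  0.2  ] turn [ 0.005  0.006 -0.002] rows 1.2060425856289454 0.08225096689136524
```

Request:
send_rows:
  moves:
    - {"x":0.008,"y":-0.01,"z":0.08,"rx":0.003,"ry":0.004,"rz":0}
    - {"x":0.008,"y":-0.01,"z":0.16,"rx":0.003,"ry":0.004,"rz":0}
    - {"x":0.008,"y":-0.01,"z":0.198,"rx":0.003,"ry":0.004,"rz":0}
    - {"x":0.008,"y":-0.01,"z":0.198,"rx":0.003,"ry":0.004,"rz":0}
    - {"x":0.008,"y":-0.01,"z":0.198,"rx":0.003,"ry":0.004,"rz":0}

```text
clock: 15.65
ee_pos: [0.4898, 0.2658, 0.0148]
eef_rot: [-179.9, -0.1, -13.2]
wrist_force: [-0.0, -0.0, 0.4]
finger_gap: 1.002
grasp_force: 0.0
```

Request:
send_rows:
  moves:
    - {"x":0,"y":0,"z":0,"rx":0,"ry":0,"rz":0}
    - {"x":0,"y":0,"z":0,"rx":0,"ry":0,"rz":0}
    - {"x":0,"y":0,"z":0,"rx":0,"ry":0,"rz":0}
    - {"x":0,"y":0,"z":0,"rx":0,"ry":0,"rz":0}
    - {"x":0,"y":0,"z":0,"rx":0,"ry":0,"rz":0}
    - {"x":0,"y":0,"z":0,"rx":0,"ry":0,"rz":0}
  hand: 0.5
  squeeze: 60

```text
clock: 16.25
ee_pos: [0.4907, 0.2667, 0.016]
eef_rot: [-179.8, -0.2, -13.2]
wrist_force: [-0.3, -0.6, 6.2]
finger_gap: 0.688
grasp_force: 66.4
```

Request:
send_rows:
  moves:
    - {"x":0,"y":0,"z":-0.03,"rx":0,"ry":0,"rz":0}
    - {"x":0,"y":0,"z":-0.15,"rx":0,"ry":0,"rz":0}
    - {"x":0,"y":0,"z":-0.3,"rx":0,"ry":0,"rz":0}
    - {"x":0,"y":0,"z":-0.4,"rx":0,"ry":0,"rz":0}
    - {"x":0,"y":0,"z":-0.4,"rx":0,"ry":0,"rz":0}
    - {"x":0,"y":0,"z":-0.4,"rx":0,"ry":0,"rz":0}

```text
clock: 16.85
ee_pos: [0.4892, 0.2662, 0.1348]
eef_rot: [-179.9, -0.1, -13.2]
wrist_force: [-0.5, -1.2, -2.7]
finger_gap: 0.692
grasp_force: 65.7
```

Request:
send_rows:
  moves:
    - {"x":0,"y":0,"z":0,"rx":0,"ry":0.09,"rz":0}
    - {"x":0,"y":0,"z":0,"rx":0,"ry":0.18,"rz":0}
    - {"x":0,"y":0,"z":0,"rx":0,"ry":0.27,"rz":0}
    - {"x":0,"y":0,"z":0,"rx":0,"ry":0.27,"rz":0}
    - {"x":0,"y":0,"z":0,"rx":0,"ry":0.27,"rz":0}
    - {"x":0,"y":0,"z":0,"rx":0,"ry":0.27,"rz":0}
    - {"x":0,"y":0,"z":0,"rx":0,"ry":0.27,"rz":0}
    - {"x":0,"y":0,"z":0,"rx":0,"ry":0.27,"rz":0}

```text
clock: 17.65
ee_pos: [0.4909, 0.2653, 0.1347]
eef_rot: [-179.9, -24.4, -13.5]
wrist_force: [-0.3, 0.3, -1.5]
finger_gap: 0.686
grasp_force: 65.7
```

Request:
send_rows:
  moves:
    - {"x":0,"y":0,"z":0,"rx":0,"ry":-0.09,"rz":0}
    - {"x":0,"y":0,"z":0,"rx":0,"ry":-0.18,"rz":0}
    - {"x":0,"y":0,"z":0,"rx":0,"ry":-0.27,"rz":0}
    - {"x":0,"y":0,"z":0,"rx":0,"ry":-0.27,"rz":0}
    - {"x":0,"y":0,"z":0,"rx":0,"ry":-0.27,"rz":0}
    - {"x":0,"y":0,"z":0,"rx":0,"ry":-0.27,"rz":0}
    - {"x":0,"y":0,"z":0,"rx":0,"ry":-0.27,"rz":0}

```text
clock: 18.35
ee_pos: [0.4879, 0.2671, 0.1344]
eef_rot: [-179.9, -0.1, -13.0]
wrist_force: [-0.2, 0.1, -1.6]
finger_gap: 0.694
grasp_force: 65.7
```

```bash
python3 tq.py
```

```text
tool torque,force [ 0.003  0.02  -0.011  0.157 -0.155  1.627] [0.025 0.029 0.024 0.36  0.327 0.514]
{'clock': 18.55, 'joint_pos': [-21.926, 23.13, -11.338, 93.67, 4.962, 63.548, -137.67], 'ee_pos': [0.489, 0.267, 0.135], 'eef_rot': [-179.907, -0.109, -13.094], 'wrist_force': [0.637, 0.004, -1.907], 'wrist_torque': [0.027, -0.011, -0.029], 'finger_gap': 0.691, 'grasp_force': 65.731}
```

Request:
send_rows:
  moves:
    - {"x":0,"y":0,"z":0,"rx":0,"ry":-0.09,"rz":0}
    - {"x":0,"y":0,"z":0,"rx":0,"ry":-0.18,"rz":0}
    - {"x":0,"y":0,"z":0,"rx":0,"ry":-0.27,"rz":0}
    - {"x":0,"y":0,"z":0,"rx":0,"ry":-0.27,"rz":0}
    - {"x":0,"y":0,"z":0,"rx":0,"ry":-0.27,"rz":0}
    - {"x":0,"y":0,"z":0,"rx":0,"ry":-0.27,"rz":0}
    - {"x":0,"y":0,"z":0,"rx":0,"ry":-0.27,"rz":0}
    - {"x":0,"y":0,"z":0,"rx":0,"ry":-0.27,"rz":0}

```text
clock: 19.35
ee_pos: [0.4887, 0.2672, 0.1361]
eef_rot: [-179.8, 24.1, -13.0]
wrist_force: [0.2, -1.0, -1.8]
finger_gap: 0.692
grasp_force: 65.7
```

Request:
send_rows:
  moves:
    - {"x":0,"y":0,"z":0,"rx":0,"ry":0.09,"rz":0}
    - {"x":0,"y":0,"z":0,"rx":0,"ry":0.18,"rz":0}
    - {"x":0,"y":0,"z":0,"rx":0,"ry":0.27,"rz":0}
    - {"x":0,"y":0,"z":0,"rx":0,"ry":0.27,"rz":0}
    - {"x":0,"y":0,"z":0,"rx":0,"ry":0.27,"rz":0}
    - {"x":0,"y":0,"z":0,"rx":0,"ry":0.27,"rz":0}
    - {"x":0,"y":0,"z":0,"rx":0,"ry":0.27,"rz":0}

```text
clock: 20.05
ee_pos: [0.491, 0.2655, 0.1347]
eef_rot: [-179.9, -0.1, -13.3]
wrist_force: [0.6, -0.2, -1.7]
finger_gap: 0.69
grasp_force: 66.4
```

```bash
python3 tq.py
```

```text
tool torque,force [ 0.009  0.022 -0.009  0.416  0.085  1.711] [0.023 0.017 0.03  0.339 0.522 0.35 ]
{'clock': 20.25, 'joint_pos': [-22.36, 23.215, -10.522, 93.56, 4.599, 63.542, -137.376], 'ee_pos': [0.49, 0.266, 0.134], 'eef_rot': [-179.916, -0.067, -13.284], 'wrist_force': [0.739, -0.148, -1.465], 'wrist_torque': [-0.007, 0.009, 0.05], 'finger_gap': 0.688, 'grasp_force': 66.398}
```

Tin B is silent too (0.020 against 0.022 N m). It goes back, then I test A.

```bash
python3 -c "
from h import *
d([.4905,.2665,.016],-13.2)"
```

```text
shift [ 0.    -0.002  0.394] turn [-0.001 -0.001 -0.001] rows 2.3615875349568287 0.01585491091716572
```

Request:
send_rows:
  moves:
    - {"x":0,"y":-0.002,"z":0.12,"rx":0,"ry":0,"rz":0}
    - {"x":0,"y":-0.002,"z":0.25,"rx":0,"ry":0,"rz":0}
    - {"x":0,"y":-0.002,"z":0.34,"rx":0,"ry":0,"rz":0}
    - {"x":0,"y":-0.002,"z":0.37,"rx":0,"ry":0,"rz":0}
    - {"x":0,"y":-0.002,"z":0.385,"rx":0,"ry":0,"rz":0}
    - {"x":0,"y":-0.002,"z":0.395,"rx":0,"ry":0,"rz":0}
    - {"x":0,"y":-0.002,"z":0.397,"rx":0,"ry":0,"rz":0}
    - {"x":0,"y":-0.002,"z":0.397,"rx":0,"ry":0,"rz":0}

```text
clock: 21.05
ee_pos: [0.4907, 0.2675, 0.0166]
eef_rot: [-179.8, -0.2, -13.2]
wrist_force: [-0.5, -0.0, -1.2]
finger_gap: 0.686
grasp_force: 66.5
```

Request:
send_rows:
  moves:
    - {"x":0,"y":0,"z":0.003,"rx":0,"ry":0,"rz":0}
    - {"x":0,"y":0,"z":0.005,"rx":0,"ry":0,"rz":0}
    - {"x":0,"y":0,"z":0.005,"rx":0,"ry":0,"rz":0}

```text
clock: 21.35
ee_pos: [0.4907, 0.2675, 0.016]
eef_rot: [-179.8, -0.2, -13.2]
wrist_force: [-0.7, -0.8, 6.0]
finger_gap: 0.686
grasp_force: 67.6
```

Request:
send_rows:
  moves:
    - {"x":0,"y":0,"z":0,"rx":0,"ry":0,"rz":0}
    - {"x":0,"y":0,"z":0,"rx":0,"ry":0,"rz":0}
    - {"x":0,"y":0,"z":0,"rx":0,"ry":0,"rz":0}
    - {"x":0,"y":0,"z":0,"rx":0,"ry":0,"rz":0}
    - {"x":0,"y":0,"z":-0.08,"rx":0,"ry":0,"rz":0}
    - {"x":0,"y":0,"z":-0.22,"rx":0,"ry":0,"rz":0}
    - {"x":0,"y":0,"z":-0.25,"rx":0,"ry":0,"rz":0}
    - {"x":0,"y":0,"z":-0.25,"rx":0,"ry":0,"rz":0}
  hand: 1

```text
clock: 22.15
ee_pos: [0.4912, 0.2678, 0.0909]
eef_rot: [-179.7, -0.3, -13.2]
wrist_force: [0.5, -0.5, -1.1]
finger_gap: 0.997
grasp_force: 0.0
```

```bash
python3 -c "
from h import *
st()
d([.5003,.3678,.08],-13.1)"
```

```text
{'clock': 22.15, 'joint_pos': [-22.648, 25.781, -10.365, 96.438, 5.322, 57.839, -138.005], 'ee_pos': [0.491, 0.268, 0.091], 'eef_rot': [-179.713, -0.307, -13.2], 'wrist_force': [0.516, -0.469, -1.124], 'wrist_torque': [0.011, -0.014, -0.003], 'finger_gap': 0.997, 'grasp_force': 0.0}
shift [-0.047 -0.331  0.038] turn [-0.003 -0.003 -0.001] rows 2.0199732759513442 0.05019424503330241
```

Request:
send_rows:
  moves:
    - {"x":-0.02,"y":-0.12,"z":0,"rx":0,"ry":0,"rz":0}
    - {"x":-0.04,"y":-0.24,"z":0,"rx":-0.003,"ry":-0.003,"rz":0}
    - {"x":-0.046,"y":-0.331,"z":0.01,"rx":-0.003,"ry":-0.003,"rz":0}
    - {"x":-0.046,"y":-0.331,"z":0.04,"rx":-0.003,"ry":-0.003,"rz":0}
    - {"x":-0.046,"y":-0.331,"z":0.05,"rx":-0.003,"ry":-0.003,"rz":0}
    - {"x":-0.046,"y":-0.331,"z":0.05,"rx":-0.003,"ry":-0.003,"rz":0}

```text
clock: 22.75
ee_pos: [0.498, 0.3638, 0.0716]
eef_rot: [179.5, 0.3, -13.3]
wrist_force: [0.2, -1.2, 0.2]
finger_gap: 1.001
grasp_force: 0.0
```

```bash
python3 -c "
from h import *
st()
d([.5003,.3678,.013],-13.1)"
```

```text
{'clock': 22.75, 'joint_pos': [-30.677, 33.627, -10.577, 86.698, 6.729, 60.856, -146.153], 'ee_pos': [0.498, 0.364, 0.072], 'eef_rot': [179.531, 0.306, -13.293], 'wrist_force': [0.205, -1.209, 0.186], 'wrist_torque': [-0.023, -0.008, -0.023], 'finger_gap': 1.001, 'grasp_force': 0.0}
shift [ 0.005 -0.016  0.195] turn [ 0.005  0.003 -0.002] rows 1.1747632538288775 0.06886275088678172
```

Request:
send_rows:
  moves:
    - {"x":0.002,"y":-0.008,"z":0.08,"rx":0.003,"ry":0.002,"rz":0}
    - {"x":0.002,"y":-0.008,"z":0.16,"rx":0.003,"ry":0.002,"rz":0}
    - {"x":0.002,"y":-0.008,"z":0.2,"rx":0.003,"ry":0.002,"rz":0}
    - {"x":0.002,"y":-0.008,"z":0.2,"rx":0.003,"ry":0.002,"rz":0}
    - {"x":0.002,"y":-0.008,"z":0.2,"rx":0.003,"ry":0.002,"rz":0}

```text
clock: 23.25
ee_pos: [0.5003, 0.3682, 0.0144]
eef_rot: [-179.9, -0.0, -13.3]
wrist_force: [-0.3, 1.3, 1.0]
finger_gap: 1.002
grasp_force: 0.0
```

Request:
send_rows:
  moves:
    - {"x":0,"y":0,"z":0,"rx":0,"ry":0,"rz":0}
    - {"x":0,"y":0,"z":0,"rx":0,"ry":0,"rz":0}
    - {"x":0,"y":0,"z":0,"rx":0,"ry":0,"rz":0}
    - {"x":0,"y":0,"z":0,"rx":0,"ry":0,"rz":0}
    - {"x":0,"y":0,"z":0,"rx":0,"ry":0,"rz":0}
    - {"x":0,"y":0,"z":0,"rx":0,"ry":0,"rz":0}
  hand: 0.5
  squeeze: 60

```text
clock: 23.85
ee_pos: [0.5009, 0.3695, 0.0157]
eef_rot: [-179.8, -0.1, -13.2]
wrist_force: [-0.4, -0.2, 6.3]
finger_gap: 0.688
grasp_force: 68.0
```

Request:
send_rows:
  moves:
    - {"x":0,"y":0,"z":-0.03,"rx":0,"ry":0,"rz":0}
    - {"x":0,"y":0,"z":-0.15,"rx":0,"ry":0,"rz":0}
    - {"x":0,"y":0,"z":-0.3,"rx":0,"ry":0,"rz":0}
    - {"x":0,"y":0,"z":-0.4,"rx":0,"ry":0,"rz":0}
    - {"x":0,"y":0,"z":-0.4,"rx":0,"ry":0,"rz":0}
    - {"x":0,"y":0,"z":-0.4,"rx":0,"ry":0,"rz":0}

```text
clock: 24.45
ee_pos: [0.4994, 0.3685, 0.1342]
eef_rot: [-179.9, -0.0, -13.2]
wrist_force: [0.8, 0.2, -2.0]
finger_gap: 0.679
grasp_force: 67.3
```

Request:
send_rows:
  moves:
    - {"x":0,"y":0,"z":0,"rx":0,"ry":0.09,"rz":0}
    - {"x":0,"y":0,"z":0,"rx":0,"ry":0.18,"rz":0}
    - {"x":0,"y":0,"z":0,"rx":0,"ry":0.27,"rz":0}
    - {"x":0,"y":0,"z":0,"rx":0,"ry":0.27,"rz":0}
    - {"x":0,"y":0,"z":0,"rx":0,"ry":0.27,"rz":0}
    - {"x":0,"y":0,"z":0,"rx":0,"ry":0.27,"rz":0}
    - {"x":0,"y":0,"z":0,"rx":0,"ry":0.27,"rz":0}
    - {"x":0,"y":0,"z":0,"rx":0,"ry":0.27,"rz":0}

```text
clock: 25.25
ee_pos: [0.5015, 0.3672, 0.134]
eef_rot: [-179.9, -24.3, -13.5]
wrist_force: [0.2, 0.3, -1.5]
finger_gap: 0.687
grasp_force: 67.5
```

Request:
send_rows:
  moves:
    - {"x":0,"y":0,"z":0,"rx":0,"ry":-0.09,"rz":0}
    - {"x":0,"y":0,"z":0,"rx":0,"ry":-0.18,"rz":0}
    - {"x":0,"y":0,"z":0,"rx":0,"ry":-0.27,"rz":0}
    - {"x":0,"y":0,"z":0,"rx":0,"ry":-0.27,"rz":0}
    - {"x":0,"y":0,"z":0,"rx":0,"ry":-0.27,"rz":0}
    - {"x":0,"y":0,"z":0,"rx":0,"ry":-0.27,"rz":0}
    - {"x":0,"y":0,"z":0,"rx":0,"ry":-0.27,"rz":0}

```text
clock: 25.95
ee_pos: [0.4977, 0.3699, 0.1339]
eef_rot: [-179.9, 0.0, -13.0]
wrist_force: [-1.1, -0.2, -0.8]
finger_gap: 0.682
grasp_force: 67.5
```

```bash
python3 tq.py
```

```text
tool torque,force [-0.022 -0.004  0.012  0.499  0.294  1.237] [0.041 0.026 0.035 0.598 0.612 0.402]
{'clock': 26.15, 'joint_pos': [-31.812, 30.101, -9.392, 82.809, 5.038, 67.417, -144.966], 'ee_pos': [0.499, 0.369, 0.134], 'eef_rot': [-179.906, -0.017, -13.078], 'wrist_force': [1.358, 0.182, -1.183], 'wrist_torque': [-0.012, -0.013, -0.017], 'finger_gap': 0.69, 'grasp_force': 67.544}
```

Request:
send_rows:
  moves:
    - {"x":0,"y":0,"z":0,"rx":0,"ry":-0.09,"rz":0}
    - {"x":0,"y":0,"z":0,"rx":0,"ry":-0.18,"rz":0}
    - {"x":0,"y":0,"z":0,"rx":0,"ry":-0.27,"rz":0}
    - {"x":0,"y":0,"z":0,"rx":0,"ry":-0.27,"rz":0}
    - {"x":0,"y":0,"z":0,"rx":0,"ry":-0.27,"rz":0}
    - {"x":0,"y":0,"z":0,"rx":0,"ry":-0.27,"rz":0}
    - {"x":0,"y":0,"z":0,"rx":0,"ry":-0.27,"rz":0}
    - {"x":0,"y":0,"z":0,"rx":0,"ry":-0.27,"rz":0}

```text
clock: 26.95
ee_pos: [0.4987, 0.3699, 0.136]
eef_rot: [-179.8, 24.2, -12.9]
wrist_force: [-0.6, 0.4, -1.8]
finger_gap: 0.691
grasp_force: 67.7
```

Request:
send_rows:
  moves:
    - {"x":0,"y":0,"z":0,"rx":0,"ry":0.09,"rz":0}
    - {"x":0,"y":0,"z":0,"rx":0,"ry":0.18,"rz":0}
    - {"x":0,"y":0,"z":0,"rx":0,"ry":0.27,"rz":0}
    - {"x":0,"y":0,"z":0,"rx":0,"ry":0.27,"rz":0}
    - {"x":0,"y":0,"z":0,"rx":0,"ry":0.27,"rz":0}
    - {"x":0,"y":0,"z":0,"rx":0,"ry":0.27,"rz":0}
    - {"x":0,"y":0,"z":0,"rx":0,"ry":0.27,"rz":0}

```text
clock: 27.65
ee_pos: [0.5017, 0.3674, 0.1341]
eef_rot: [-179.9, -0.0, -13.4]
wrist_force: [0.3, -0.2, -1.5]
finger_gap: 0.686
grasp_force: 67.8
```

```bash
python3 tq.py; python3 -c "
from h import *
d([.5945,-.1035,.2],-13.1)
d([.5945,-.1035,.2],10.4)"
```

```text
tool torque,force [-0.003 -0.027  0.032  0.431  0.588  1.921] [0.011 0.011 0.017 0.415 0.082 0.309]
{'clock': 27.85, 'joint_pos': [-32.125, 30.187, -8.608, 82.698, 4.607, 67.412, -144.644], 'ee_pos': [0.501, 0.368, 0.134], 'eef_rot': [-179.922, 0.02, -13.295], 'wrist_force': [0.109, -0.591, -1.656], 'wrist_torque': [-0.003, 0.031, -0.028], 'finger_gap': 0.691, 'grasp_force': 67.755}
shift [ 0.666  1.457 -0.224] turn [-0.001  0.    -0.002] rows 9.706585312331667 0.024594273106418377
shift [ 0.666  1.457 -0.224] turn [-0.001  0.    -0.263] rows 9.706585312331667 2.758487126453461
```

A's result (-0.004 against -0.027 N m) is too small to call it the rattler, so none of the three readings is decisive yet. I'll repeat on A with a larger tip and many more samples, watching the motion in between.

Request:
send_rows:
  moves:
    - {"x":0,"y":0,"z":0,"rx":0,"ry":0.09,"rz":0}
    - {"x":0,"y":0,"z":0,"rx":0,"ry":0.18,"rz":0}
    - {"x":0,"y":0,"z":0,"rx":0,"ry":0.27,"rz":0}
    - {"x":0,"y":0,"z":0,"rx":0,"ry":0.36,"rz":0}
    - {"x":0,"y":0,"z":0,"rx":0,"ry":0.36,"rz":0}

```text
clock: 28.35
ee_pos: [0.4976, 0.3686, 0.1298]
eef_rot: [179.7, -31.3, -13.0]
wrist_force: [0.5, -0.1, -3.8]
finger_gap: 0.685
grasp_force: 67.8
```

```bash
cat > tq2.py <<'E'
from h import *
import sys
a=[];j=[]
for i in range(int(sys.argv[1])):
    arm.capture("side"); s=arm.sense(); R=Ro.from_euler("xyz",s["eef_rot"],degrees=True).inv()
    a.append(np.r_[R.apply(s["wrist_torque"]),R.apply(s["wrist_force"])]); j.append(s["joint_torque"])
a=np.array(a);print("ty",np.round(a[:,1],3)); print("mean",np.round(a.mean(0),3),"sd",np.round(a.std(0),3)); print("j",np.round(np.mean(j,0),3),np.round(np.std(j,0),3),s["clock"],np.round(s["joint_pos"],1))
E
python3 tq2.py 10
```

```text
ty [-1.22  -0.775 -0.703 -0.672 -0.687 -0.544 -0.65  -0.637 -0.665 -0.704]
mean [ 0.044 -0.726  0.014 -1.106 -0.411  1.295] sd [0.071 0.174 0.033 1.492 1.312 0.711]
j [ 6.2900e-01 -3.7275e+01  6.2170e+00 -2.0359e+01  2.0500e+00 -1.9700e-01
 -2.1000e-02] [5.648 0.218 3.485 0.745 0.366 0.21  0.048] 28.85 [ -72.3   23.3   23.3  104.2   28.3   44.  -174.1]
```

Request:
send_rows:
  moves:
    - {"x":0,"y":0,"z":0,"rx":0,"ry":-0.09,"rz":0}
    - {"x":0,"y":0,"z":0,"rx":0,"ry":-0.18,"rz":0}
    - {"x":0,"y":0,"z":0,"rx":0,"ry":-0.27,"rz":0}
    - {"x":0,"y":0,"z":0,"rx":0,"ry":-0.36,"rz":0}
    - {"x":0,"y":0,"z":0,"rx":0,"ry":-0.36,"rz":0}
    - {"x":0,"y":0,"z":0,"rx":0,"ry":-0.36,"rz":0}

```text
clock: 29.45
ee_pos: [0.5018, 0.3656, 0.131]
eef_rot: [179.8, 1.0, -13.5]
wrist_force: [-0.4, -0.3, -1.5]
finger_gap: 0.688
grasp_force: 67.8
```

```bash
python3 tq2.py 14
```

```text
ty [-0.045  0.015  0.026 -0.061 -0.016 -0.063 -0.058  0.042  0.018  0.013
 -0.016  0.046 -0.02   0.016]
mean [ 0.01  -0.007  0.003 -0.085  0.071  1.423] sd [0.035 0.037 0.029 0.568 0.63  0.427]
j [ 4.3900e-01 -4.7124e+01  2.4470e+00 -2.2442e+01  1.1000e-02  6.7000e-02
 -3.0000e-03] [0.714 0.108 0.362 0.101 0.065 0.013 0.002] 30.15 [ -44.4   30.5   10.3   82.6   -6.3   68.1 -136.3]
```

Request:
send_rows:
  moves:
    - {"x":0,"y":0,"z":0,"rx":0,"ry":-0.09,"rz":0}
    - {"x":0,"y":0,"z":0,"rx":0,"ry":-0.18,"rz":0}
    - {"x":0,"y":0,"z":0,"rx":0,"ry":-0.27,"rz":0}
    - {"x":0,"y":0,"z":0,"rx":0,"ry":-0.36,"rz":0}
    - {"x":0,"y":0,"z":0,"rx":0,"ry":-0.36,"rz":0}

```text
clock: 30.65
ee_pos: [0.5024, 0.3625, 0.1222]
eef_rot: [179.0, 33.7, -14.2]
wrist_force: [0.9, -2.4, -3.9]
finger_gap: 0.691
grasp_force: 67.9
```

```bash
python3 tq2.py 10
```

```text
ty [0.714 0.611 0.69  0.688 0.703 0.685 0.743 0.677 0.763 0.721]
mean [ 0.023  0.7   -0.008  0.583 -0.1    1.112] sd [0.018 0.039 0.024 0.579 0.417 0.375]
j [ 8.1200e-01 -5.7659e+01  7.8000e-02 -2.0897e+01 -1.6140e+00  2.3170e+00
 -2.0000e-03] [0.734 1.278 0.314 0.402 0.117 0.05  0.004] 31.15 [ -28.2   50.2    4.2   55.8  -23.3  100.9 -126.8]
```

Request:
send_rows:
  moves:
    - {"x":0,"y":0,"z":0,"rx":0,"ry":0.09,"rz":0}
    - {"x":0,"y":0,"z":0,"rx":0,"ry":0.18,"rz":0}
    - {"x":0,"y":0,"z":0,"rx":0,"ry":0.27,"rz":0}
    - {"x":0,"y":0,"z":0,"rx":0,"ry":0.36,"rz":0}
    - {"x":0,"y":0,"z":0,"rx":0,"ry":0.36,"rz":0}
    - {"x":0,"y":0,"z":0,"rx":0,"ry":0.36,"rz":0}

```text
clock: 31.75
ee_pos: [0.4976, 0.3694, 0.1323]
eef_rot: [179.9, 1.1, -13.0]
wrist_force: [1.2, -0.3, -2.2]
finger_gap: 0.685
grasp_force: 67.9
```

```bash
python3 tq2.py 14
```

```text
ty [ 0.026  0.048  0.005  0.069  0.047 -0.025  0.04   0.01   0.003  0.006
  0.018 -0.044  0.033  0.046]
mean [-0.008  0.02  -0.011 -0.003 -0.083  1.421] sd [0.031 0.029 0.018 0.668 0.506 0.634]
j [-3.0500e-01 -4.7375e+01  2.3130e+00 -2.2370e+01 -7.1000e-02  8.7000e-02
  2.0000e-03] [0.576 0.202 0.316 0.143 0.056 0.027 0.001] 32.45 [ -45.    30.6   11.3   82.7   -6.9   68.2 -135.8]
```

A swung the arm close to its wrist limit and still shows no clear shift (-0.007 against +0.020 N m). Before I trust the method, I'll move to a roomier pose, tip again with a longer hold, and check that the tin really tips with the tool.

```bash
python3 -c "
from h import *
st();d([.48,.08,.25],-13.1)"
```

```text
{'clock': 32.45, 'joint_pos': [-45.041, 30.607, 11.315, 82.653, -6.898, 68.165, -135.835], 'ee_pos': [0.5, 0.368, 0.131], 'eef_rot': [179.854, 1.021, -13.227], 'wrist_force': [-0.296, 0.4, -2.257], 'wrist_torque': [0.003, -0.048, 0.011], 'finger_gap': 0.686, 'grasp_force': 67.894}
shift [ 0.149  0.951 -0.396] turn [ 0.002  0.011 -0.001] rows 6.246194645970515 0.12092875252870647
```

Request:
send_rows:
  moves:
    - {"x":0.02,"y":0.08,"z":-0.14,"rx":0,"ry":0,"rz":0}
    - {"x":0.04,"y":0.2,"z":-0.25,"rx":0,"ry":0.01,"rz":0}
    - {"x":0.07,"y":0.35,"z":-0.32,"rx":0,"ry":0.011,"rz":0}
    - {"x":0.1,"y":0.5,"z":-0.36,"rx":0,"ry":0.011,"rz":0}
    - {"x":0.12,"y":0.65,"z":-0.39,"rx":0,"ry":0.011,"rz":0}
    - {"x":0.14,"y":0.8,"z":-0.396,"rx":0,"ry":0.011,"rz":0}
    - {"x":0.149,"y":0.93,"z":-0.396,"rx":0,"ry":0.011,"rz":0}
    - {"x":0.149,"y":0.95,"z":-0.396,"rx":0,"ry":0.011,"rz":0}

```text
clock: 33.25
ee_pos: [0.4796, 0.073, 0.251]
eef_rot: [179.7, -0.1, -13.8]
wrist_force: [0.3, -0.5, -1.9]
finger_gap: 0.686
grasp_force: 68.0
```

Request:
send_rows:
  moves:
    - {"x":0,"y":0,"z":0,"rx":0,"ry":-0.09,"rz":0}
    - {"x":0,"y":0,"z":0,"rx":0,"ry":-0.18,"rz":0}
    - {"x":0,"y":0,"z":0,"rx":0,"ry":-0.27,"rz":0}
    - {"x":0,"y":0,"z":0,"rx":0,"ry":-0.33,"rz":0}
    - {"x":0,"y":0,"z":0,"rx":0,"ry":-0.33,"rz":0}
    - {"x":0,"y":0,"z":0,"rx":0,"ry":-0.33,"rz":0}

```text
clock: 33.85
ee_pos: [0.4802, 0.0807, 0.2494]
eef_rot: [179.8, 29.7, -13.3]
wrist_force: [-0.1, 0.4, -1.6]
finger_gap: 0.687
grasp_force: 68.1
```

```bash
python3 tq2.py 6; python3 -c "
from h import *
st(); p,_=arm.capture('side'); g=arm.sense()['ee_pos']; u,v=pix('side',[g])[0].astype(int); print(u,v)
v=max(v,75);cv2.imwrite('pics/tilt.png',cv2.resize(p[v-75:v+75,u-75:u+75,::-1],(600,600),interpolation=cv2.INTER_CUBIC))"
```

```text
ty [0.632 0.61  0.654 0.664 0.616 0.6  ]
mean [ 0.013  0.629 -0.011  0.729 -0.091  0.985] sd [0.019 0.023 0.037 0.47  0.399 0.591]
j [ 1.6900e-01 -4.5739e+01  3.5940e+00 -2.0901e+01 -4.5100e-01  2.5470e+00
 -3.0000e-03] [0.144 0.567 0.025 0.097 0.014 0.029 0.001] 34.15 [ -16.9   32.2   20.    70.9  -16.2  107.8 -101.2]
{'clock': 34.15, 'joint_pos': [-16.915, 32.166, 20.031, 70.88, -16.245, 107.8, -101.153], 'ee_pos': [0.48, 0.081, 0.252], 'eef_rot': [179.936, 29.571, -13.197], 'wrist_force': [-0.086, 0.125, -0.543], 'wrist_torque': [-0.075, -0.599, 0.03], 'finger_gap': 0.688, 'grasp_force': 68.068}
287 199
```

View pics/tilt.png

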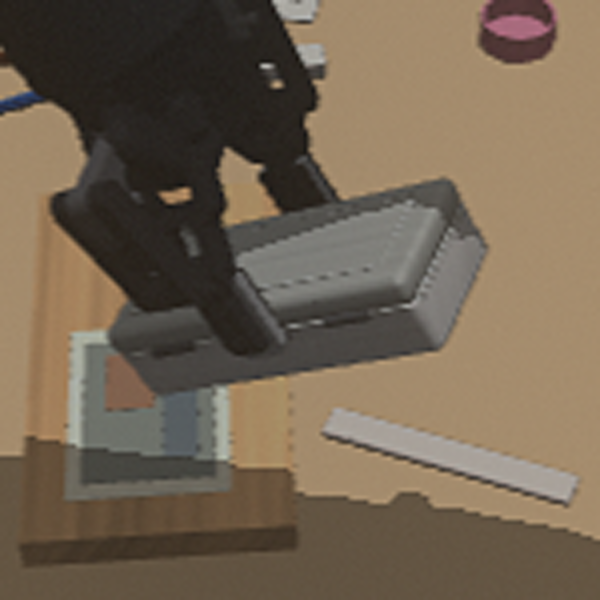

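The tilt picture shows the tin at crop (300,280) tipping firmly with the tool. I level it, sample, then tip the other way.

Request:
send_rows:
  moves:
    - {"x":0,"y":0,"z":0,"rx":0,"ry":0.09,"rz":0}
    - {"x":0,"y":0,"z":0,"rx":0,"ry":0.18,"rz":0}
    - {"x":0,"y":0,"z":0,"rx":0,"ry":0.27,"rz":0}
    - {"x":0,"y":0,"z":0,"rx":0,"ry":0.33,"rz":0}
    - {"x":0,"y":0,"z":0,"rx":0,"ry":0.33,"rz":0}
    - {"x":0,"y":0,"z":0,"rx":0,"ry":0.33,"rz":0}

```text
clock: 34.8
ee_pos: [0.4795, 0.0806, 0.2508]
eef_rot: [179.9, 0.1, -13.2]
wrist_force: [-0.3, -1.2, -1.9]
finger_gap: 0.686
grasp_force: 68.3
```

```bash
python3 tq2.py 12; python3 -c "
from h import *
st()"
```

```text
ty [ 0.005  0.043 -0.047 -0.062  0.009 -0.019 -0.095  0.013 -0.039 -0.043
 -0.063 -0.042]
mean [-0.002 -0.028 -0.     0.237 -0.005  1.609] sd [0.042 0.038 0.03  0.558 0.469 0.396]
j [-8.0000e-02 -3.0915e+01  1.5200e+00 -2.3725e+01  3.0000e-02 -1.0000e-02
  2.0000e-03] [0.149 0.351 0.077 0.11  0.018 0.029 0.002] 35.4 [ -29.5   10.    21.    94.7   -3.5   76.1 -111.2]
{'clock': 35.4, 'joint_pos': [-29.528, 9.952, 21.004, 94.715, -3.524, 76.102, -111.197], 'ee_pos': [0.48, 0.08, 0.25], 'eef_rot': [179.843, 0.039, -13.237], 'wrist_force': [-1.02, 0.077, -2.053], 'wrist_torque': [0.047, 0.033, 0.018], 'finger_gap': 0.686, 'grasp_force': 68.254}
```

Request:
send_rows:
  moves:
    - {"x":0,"y":0,"z":0,"rx":0,"ry":0.09,"rz":0}
    - {"x":0,"y":0,"z":0,"rx":0,"ry":0.18,"rz":0}
    - {"x":0,"y":0,"z":0,"rx":0,"ry":0.27,"rz":0}
    - {"x":0,"y":0,"z":0,"rx":0,"ry":0.33,"rz":0}
    - {"x":0,"y":0,"z":0,"rx":0,"ry":0.33,"rz":0}
    - {"x":0,"y":0,"z":0,"rx":0,"ry":0.33,"rz":0}

```text
clock: 36.0
ee_pos: [0.48, 0.0803, 0.2504]
eef_rot: [179.9, -29.6, -13.1]
wrist_force: [-0.4, 0.7, -1.1]
finger_gap: 0.687
grasp_force: 68.9
```

```bash
python3 tq2.py 6; python3 -c "
from h import *
st()"
```

```text
ty [-0.581 -0.555 -0.642 -0.622 -0.701 -0.619]
mean [ 0.022 -0.62   0.014 -0.472 -0.124  1.005] sd [0.038 0.046 0.03  0.421 0.375 0.426]
j [-1.1400e-01 -1.7291e+01 -1.0540e+00 -2.4576e+01  1.5780e+00 -1.5220e+00
  7.0000e-03] [0.098 0.055 0.119 0.36  0.034 0.042 0.003] 36.3 [ -38.2   -8.1   11.9  119.    27.3   48.4 -144. ]
{'clock': 36.3, 'joint_pos': [-38.171, -8.054, 11.943, 119.024, 27.29, 48.365, -143.95], 'ee_pos': [0.481, 0.08, 0.251], 'eef_rot': [179.865, -29.691, -13.267], 'wrist_force': [0.035, -0.523, -0.535], 'wrist_torque': [0.181, 0.594, 0.025], 'finger_gap': 0.685, 'grasp_force': 68.864}
```

Request:
send_rows:
  moves:
    - {"x":0,"y":0,"z":0,"rx":0,"ry":-0.09,"rz":0}
    - {"x":0,"y":0,"z":0,"rx":0,"ry":-0.18,"rz":0}
    - {"x":0,"y":0,"z":0,"rx":0,"ry":-0.27,"rz":0}
    - {"x":0,"y":0,"z":0,"rx":0,"ry":-0.33,"rz":0}
    - {"x":0,"y":0,"z":0,"rx":0,"ry":-0.33,"rz":0}
    - {"x":0,"y":0,"z":0,"rx":0,"ry":-0.33,"rz":0}

```text
clock: 36.9
ee_pos: [0.4805, 0.0799, 0.2496]
eef_rot: [179.8, -0.0, -13.3]
wrist_force: [0.0, 0.7, -1.6]
finger_gap: 0.688
grasp_force: 68.8
```

```bash
python3 tq2.py 12; python3 -c "
from h import *
st();d([.5007,.3688,.10],-13.2)"
```

```text
ty [ 0.007 -0.047  0.042  0.037 -0.008  0.028  0.034  0.038  0.009 -0.015
  0.02   0.046]
mean [-1.00e-03  1.60e-02  1.30e-02 -2.70e-02 -1.81e-01  1.82e+00] sd [0.034 0.027 0.023 0.511 0.463 0.568]
j [ 7.2000e-02 -2.9737e+01  1.8320e+00 -2.3708e+01  1.2000e-02  2.2000e-02
 -2.0000e-03] [0.13  0.282 0.097 0.107 0.018 0.024 0.001] 37.5 [ -32.7   10.    24.8   94.9   -4.2   76.1 -110.5]
{'clock': 37.5, 'joint_pos': [-32.747, 10.031, 24.781, 94.854, -4.195, 76.113, -110.499], 'ee_pos': [0.48, 0.08, 0.25], 'eef_rot': [179.874, 0.008, -13.211], 'wrist_force': [0.326, -0.719, -3.349], 'wrist_torque': [-0.066, -0.032, -0.001], 'finger_gap': 0.69, 'grasp_force': 68.8}
shift [-0.152 -0.953  0.499] turn [ 0.001  0.    -0.   ] rows 6.516129077303482 0.014764336106934724
```

A's pair now gives -0.028 against +0.016 N m, with the sign the ball would give but only half the size. I take longer averages and one more tip with a longer hold to settle it.

```bash
python3 tq2.py 16
```

```text
ty [ 0.065  0.016  0.034  0.07   0.057  0.08   0.047  0.021  0.06   0.058
  0.072  0.029  0.024  0.041 -0.001  0.039]
mean [-0.009  0.045 -0.005  0.11  -0.074  1.774] sd [0.03  0.022 0.031 0.646 0.496 0.397]
j [-5.0000e-03 -3.0028e+01  1.8040e+00 -2.3666e+01  2.0000e-03  4.3000e-02
  0.0000e+00] [0.007 0.023 0.004 0.001 0.001 0.001 0.   ] 38.3 [ -32.7   10.1   24.8   94.8   -4.2   76.1 -110.5]
```

Request:
send_rows:
  moves:
    - {"x":0,"y":0,"z":0,"rx":0,"ry":-0.09,"rz":0}
    - {"x":0,"y":0,"z":0,"rx":0,"ry":-0.18,"rz":0}
    - {"x":0,"y":0,"z":0,"rx":0,"ry":-0.27,"rz":0}
    - {"x":0,"y":0,"z":0,"rx":0,"ry":-0.3,"rz":0}
    - {"x":0,"y":0,"z":0,"rx":0,"ry":-0.3,"rz":0}
    - {"x":0,"y":0,"z":0,"rx":0,"ry":-0.3,"rz":0}
    - {"x":0,"y":0,"z":0,"rx":0,"ry":-0.3,"rz":0}
    - {"x":0,"y":0,"z":0,"rx":0,"ry":-0.3,"rz":0}

```text
clock: 39.1
ee_pos: [0.4796, 0.0809, 0.2513]
eef_rot: [179.9, 26.9, -13.2]
wrist_force: [0.8, -0.1, -0.8]
finger_gap: 0.687
grasp_force: 69.3
```

Request:
send_rows:
  moves:
    - {"x":0,"y":0,"z":0,"rx":0,"ry":0,"rz":0}
    - {"x":0,"y":0,"z":0,"rx":0,"ry":0,"rz":0}
    - {"x":0,"y":0,"z":0,"rx":0,"ry":0.08,"rz":0}
    - {"x":0,"y":0,"z":0,"rx":0,"ry":0.15,"rz":0}
    - {"x":0,"y":0,"z":0,"rx":0,"ry":0.22,"rz":0}
    - {"x":0,"y":0,"z":0,"rx":0,"ry":0.28,"rz":0}
    - {"x":0,"y":0,"z":0,"rx":0,"ry":0.3,"rz":0}
    - {"x":0,"y":0,"z":0,"rx":0,"ry":0.3,"rz":0}

```text
clock: 39.9
ee_pos: [0.4783, 0.0812, 0.2508]
eef_rot: [180.0, 0.1, -13.1]
wrist_force: [-0.2, -0.2, -2.0]
finger_gap: 0.687
grasp_force: 69.4
```

```bash
python3 tq2.py 20; python3 -c "
from h import *
st();d([.5007,.3688,.10],-13.2)"
```

```text
ty [-0.022 -0.033 -0.046 -0.006 -0.032 -0.044 -0.02  -0.026 -0.054 -0.073
 -0.103 -0.009 -0.022 -0.063 -0.068 -0.097 -0.058  0.009  0.002 -0.044]
mean [-0.011 -0.04  -0.009  0.122 -0.114  1.504] sd [0.023 0.03  0.036 0.441 0.634 0.48 ]
j [-5.2000e-02 -2.9929e+01  1.9470e+00 -2.3703e+01  2.5000e-02 -2.4000e-02
 -1.0000e-03] [0.105 0.24  0.048 0.07  0.008 0.014 0.007] 40.9 [ -34.3   10.1   26.7   94.9   -4.6   76.1 -110.1]
{'clock': 40.9, 'joint_pos': [-34.349, 10.142, 26.706, 94.897, -4.552, 76.136, -110.127], 'ee_pos': [0.48, 0.08, 0.25], 'eef_rot': [179.863, 0.022, -13.222], 'wrist_force': [0.017, -1.524, -1.5], 'wrist_torque': [0.011, 0.043, 0.009], 'finger_gap': 0.683, 'grasp_force': 69.372}
shift [-0.152 -0.953  0.498] turn [ 0.002  0.    -0.   ] rows 6.516565725105913 0.0163942189373547
```

Settled averages are now +0.045 against -0.040 N m, which matches the ball at either end: tin A is the rattler. I carry it over the board's middle.

```bash
python3 -c "
from h import *
d([.5949,-.1030,.121],-13.2)"
```

```text
shift [0.513 0.506 0.432] turn [ 0.002  0.    -0.   ] rows 5.040860438075576 0.0163942189373547
```

Request:
send_rows:
  moves:
    - {"x":0.07,"y":0.07,"z":0.04,"rx":0,"ry":0,"rz":0}
    - {"x":0.15,"y":0.15,"z":0.08,"rx":0,"ry":0,"rz":0}
    - {"x":0.23,"y":0.23,"z":0.14,"rx":0,"ry":0,"rz":0}
    - {"x":0.31,"y":0.31,"z":0.2,"rx":0.001,"ry":0,"rz":0}
    - {"x":0.39,"y":0.385,"z":0.27,"rx":0.001,"ry":0,"rz":0}
    - {"x":0.46,"y":0.455,"z":0.35,"rx":0.002,"ry":0,"rz":0}
    - {"x":0.5,"y":0.495,"z":0.41,"rx":0.002,"ry":0,"rz":0}
    - {"x":0.513,"y":0.506,"z":0.432,"rx":0.002,"ry":0,"rz":0}

```text
clock: 41.7
ee_pos: [0.5938, -0.1056, 0.1184]
eef_rot: [179.9, 0.2, -13.4]
wrist_force: [-0.7, -0.5, -1.7]
finger_gap: 0.688
grasp_force: 69.3
```

Request:
send_rows:
  moves:
    - {"x":0,"y":0,"z":0,"rx":0,"ry":0,"rz":0}
    - {"x":0,"y":0,"z":0,"rx":0,"ry":0,"rz":0}
    - {"x":0,"y":0,"z":0,"rx":0,"ry":0,"rz":0}
    - {"x":0,"y":0,"z":0,"rx":0,"ry":0,"rz":0}
    - {"x":0,"y":0,"z":0,"rx":0,"ry":0,"rz":0}
    - {"x":0,"y":0,"z":0,"rx":0,"ry":0,"rz":0}
    - {"x":0,"y":0,"z":0,"rx":0,"ry":0,"rz":0}
    - {"x":0,"y":0,"z":0,"rx":0,"ry":0,"rz":0}

```text
clock: 42.5
ee_pos: [0.5949, -0.1029, 0.1209]
eef_rot: [-180.0, 0.0, -13.2]
wrist_force: [0.0, 0.9, -1.6]
finger_gap: 0.689
grasp_force: 69.4
```

```bash
python3 -c "
from h import *
st();d([.5949,-.1030,.121],-13.2)
p,_=arm.capture('side');cv2.imwrite('pics/fin.png',p[:,:,::-1])
hsv=cv2.cvtColor(p[:,:,::-1].copy(),cv2.COLOR_BGR2HSV);m=((hsv[...,1]<60)&(hsv[...,2]>105)).astype(np.uint8)*255
for s in((305,320),(272,370)): print(rect('side',m,s,.04))"
```

```text
{'clock': 42.5, 'joint_pos': [-11.848, 30.671, 29.614, 87.794, -16.08, 65.821, -82.277], 'ee_pos': [0.595, -0.103, 0.121], 'eef_rot': [-179.964, 0.024, -13.223], 'wrist_force': [0.01, 0.948, -1.608], 'wrist_torque': [0.049, 0.007, -0.038], 'finger_gap': 0.689, 'grasp_force': 69.393}
shift [ 0.  0. -0.] turn [-0.  0. -0.] rows 0.0036338227267211564 0.005703834918739486
[447.6 170.4 143.4  57.7 -13.3]
[488.9 268.9 143.   57.3 -13.3]
```

View pics/fin.png

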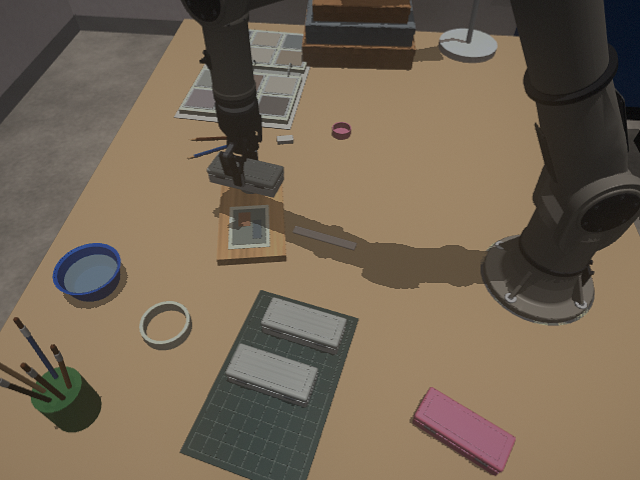

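The picture shows tin A held level at (245,175) above the board, both silent tins back on the mat within about 4 mm, at (305,320) and (272,372), and everything else undisturbed.

```bash
python3 -c "
from cell import arm
print(arm.finish_job())"
```

```text
the job is handed in; nothing more can be done
None
```

The job is handed in: the dish sits in the recess, the rattling tin (A, farthest left on the mat) is held level, lid up, about 9 cm above the board's middle, and the two silent tins are back within about 4 mm of where they lay.

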